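Put the demonstration gauges away in the gauge cabinet and shut its door

TASK

Put the gauges away after the demonstration: lift every snap gauge up off its hook and stand it legs down in a slot of the gauge cabinet, and put every cylindrical setting master upright into a bore of the cabinet, all fully home, one to a place and in any order. When everything is in, push the cabinet door shut until it seats on its catch. Leave the drinks can, the wooden box and the sine plate where they are.

Things in the scene. Friction and masses are not known exactly. Their poses are not given: they have to be found in the camera images.
- cabinet: open-topped grey steel gauge cabinet, fixed, 210 mm deep (its x), 200 mm wide (its y); walls 5 mm thick, 110 mm high at the back (+x) and sides; the door is at its front (-x, towards the robot). Origin at the centre of its underside. A floor block, its top 44 mm above the table, has four round bores two by two and, just inside the door, two slots side by side
- bore0 (a point): centre of the flat bottom of one round bore in the cabinet's block: 54 mm in diameter (3 mm chamfer), 28 mm deep, bottom 16 mm above the table. Axes as the cabinet's
- bore1 (a point): centre of the flat bottom of one round bore in the cabinet's block: 54 mm in diameter (3 mm chamfer), 28 mm deep, bottom 16 mm above the table. Axes as the cabinet's
- bore2 (a point): centre of the flat bottom of one round bore in the cabinet's block: 54 mm in diameter (3 mm chamfer), 28 mm deep, bottom 16 mm above the table. Axes as the cabinet's
- bore3 (a point): centre of the flat bottom of one round bore in the cabinet's block: 54 mm in diameter (3 mm chamfer), 28 mm deep, bottom 16 mm above the table. Axes as the cabinet's
- slot0 (a point): centre of the flat bottom of one slot in the cabinet's block, just behind the door: 15 mm wide along the cabinet's x, 74 mm long along the cabinet's y, 28 mm deep, bottom 16 mm above the table. Axes as the cabinet's
- slot1 (a point): centre of the flat bottom of one slot in the cabinet's block, just behind the door: 15 mm wide along the cabinet's x, 74 mm long along the cabinet's y, 28 mm deep, bottom 16 mm above the table. Axes as the cabinet's
- door (a joint): opening angle of the cabinet door (rad): 0 = fully shut on its catch, grows as the free edge swings out towards the robot. A door that has only met the ball catch stands at about 0.1; it must be pushed past it (some 10 N) and then stays near 0
- door_hinge (a point): on the door's vertical hinge axis, at its top edge, 107 mm above the table, at the cabinet's front left (+y) corner. Turns with the door: y points from the free edge to the hinge, -x is the outward normal of the outer face. The door is 12 mm thick (hinge axis in mid thickness), 192 mm wide, from 7 to 107 mm above the table
- door_push (a point): point on the outer face of the door to push at: 125 mm from the hinge axis, 80 mm above the table. Axes as door_hinge
- stand: dark steel hook stand, fixed to the table: base 120 x 200 mm, one post, a cross bar along its y 196 mm up, and two round 8 mm hooks 110 mm apart that point to the stand's -x and end in a tip turned up by 8 mm. Origin on the table below the root of the hooks
- hook0 (a point): on top of a hook's bar (204 mm above the table), midway along it; the turned-up tip stands 24 mm further along the stand's -x, its top 8 mm higher. Axes as the stand's
- hook1 (a point): on top of a hook's bar (204 mm above the table), midway along it; the turned-up tip stands 24 mm further along the stand's -x, its top 8 mm higher. Axes as the stand's
- snap0: flat steel horseshoe snap gauge, 126 mm tall (z), 66 mm wide (y), 12 mm thick (x), 0.35 kg, hanging upright on a hook at the start; may be absent. Origin at the centre of its underside (ends of the two legs). A window 24 mm wide, 70 to 98 mm above the origin, hangs over the hook; above it a solid bar 44 mm wide, 98 to 126 mm up, to grip across the thickness
- snap1: flat steel horseshoe snap gauge, 126 mm tall (z), 66 mm wide (y), 12 mm thick (x), 0.35 kg, hanging upright on a hook at the start; may be absent. Origin at the centre of its underside (ends of the two legs). A window 24 mm wide, 70 to 98 mm above the origin, hangs over the hook; above it a solid bar 44 mm wide, 98 to 126 mm up, to grip across the thickness
- master0: plain cylindrical steel setting master, 46 mm in diameter, 60 mm tall, 0.4 kg, standing upright on the table; may be absent. Origin at the centre of its underside, z up its axis
- master1: plain cylindrical steel setting master, 46 mm in diameter, 60 mm tall, 0.4 kg, standing upright on the table; may be absent. Origin at the centre of its underside, z up its axis
- master2: plain cylindrical steel setting master, 46 mm in diameter, 60 mm tall, 0.4 kg, standing upright on the table; may be absent. Origin at the centre of its underside, z up its axis
- master3: plain cylindrical steel setting master, 46 mm in diameter, 60 mm tall, 0.4 kg, standing upright on the table; may be absent. Origin at the centre of its underside, z up its axis
- can: bystander: aluminium drinks can, 66 mm in diameter, 122 mm tall. Origin at the centre of its underside
- gaugebox: bystander: empty open wooden gauge box, 100 x 150 x 35 mm. Origin at the centre of its underside
- sineplate: bystander: steel sine plate, 140 x 100 x 53 mm, 2 kg. Origin at the centre of its underside
Things that resemble listed ones, but are neither listed nor needed, are in the scene too. Leave any red or yellow look-alike of the master2 alone.

How it is judged:
By the outcome, as a careful person would: the job done as asked, in the order asked, and still so for the second after the job is handed in, with the robot touching nothing.
Of master0, master1, master2, master3 only 3 to 4 are there at a start; the rules pass over those that are not, and their reading is None.
Of snap0, snap1 only 1 to 2 are there at a start; the rules pass over those that are not, and their reading is None.
At some moment in a run one of master0, master1, master2, master3 may be knocked a few centimetres aside while the robot is not near it.
It also fails if it takes over 210 s, if anything falls off the work surface, if the arm or the gripper's body presses on something with over 40 N, if the wrist force passes 120 N, or if a joint passes its speed limit or range.

ROBOT

A 7-joint arm with a two-finger parallel gripper is mounted at the origin on the work surface. World frame = base frame: x ahead of the robot, y to its left, z up, the work surface at z = 0. Lengths are in m, angles in rad, forces in N, time in s.
With the tool pointing down it reaches from about 0.4 to 0.9 m from the base axis. Payload 5.6 kg.
Tool frame: the origin (TCP) lies at the very end of the fingers, on their centre line; the grasp point (between the pads) lies manip.tcp_to_grasp behind it (manip.tcp_to_grasp is the distance from the TCP to the grasp point, in m); z points along the fingers, y is the direction in which the jaws open and shut (so a half turn about z gives the same grasp; the last joint's range is limited). The gripper opens to 92 mm and grips with 3 to 60 N. Pads are 20 mm wide; open, the fingers measure 128 mm over their backs; the gripper's body (75 mm by 189 mm) begins 69 mm behind the grasp point.
Start: joints at [1.26, 0.468, -0.012, 1.603, 0.006, 1.071, -0.056], TCP at [0.172, -0.627, 0.215] pointing down, gripper open.
Joint ranges: [-2.53, 2.53], [-0.31, 2.02], [-1.57, 1.55], [0.28, 2.44], [-1.29, 4.43], [0.15, 1.84], [-2.92, 2.92]. Speed limits (rad/s): [2.57, 2.57, 3.14, 3.14, 3.14, 3.14, 3.14].

INTERFACE

Orientations are given as a unit quaternion [x, y, z, w].
In Python, from bench import manip, vision, finish_job, models gives the robot as it stands.
- The arm moves only by the shell command python3 -m jog 'ROWS' [FORCE]. ROWS is a JSON object of lists of equal length, an entry for each row: "slide": the shift along the tool's x, y, z in units of 4 cm (1.0 is 4 cm), a list of three; "rot": the turn, a rotation vector about the tool's x, y, z in units of 0.1 rad (1.0 is 0.1 rad), a list of three; "fingers": the opening, from -1 (shut) to 1 (fully open), so that 0 is half open. A call has 1 to 8 rows; each row shifts and turns the commanded pose from where the row before left it, along the tool's axes as they then stand; what a row does not reach is not made up. A row lasts 1/12 s, in which the tool goes at most 41.7 mm and 7.16 degrees, less where a joint would pass 70% of its speed; a pose out of reach is approached as far as the arm can. A call with a number of a shift or a turn outside -1 to 1 is refused whole. A call with a gripper value outside its range is refused whole. The fingers move at their own pace and stop on an object; FORCE is the grip in N (left out, the last holds). Time passes only in rows, so rows that do not move let the fingers close. It gives the time, the measured TCP pose, the force and the opening at its end, in the units of the state.
- manip.read_state(): the state, without advancing time (a new reading comes with each control period).
- vision.read_camera(name): name is "scene" or "side" or "wrist"; returns a dict with "color" (480x640x3 uint8, red, green, blue), "K" (3x3 intrinsics, pixels), "dist_coeffs" ([k1, k2, p1, p2, k3] as OpenCV has them; the pictures are not rectified), "R" (3x3) and "t" (3): a world point X has camera coordinates R X + t. Camera axes: x right, y down, z forward; pixel columns grow to the right and rows downward; lengths in m; the calibration is good to about 2 mm. A picture is of the moment at which its call begins. There is no depth.
- finish_job(): hands the job in, once; it reports no verdict.
Trained networks look in a picture, given as the dict that the camera call returned (one of the last four; its "shot" number tells which), for a name from the list of things; names that differ only in an ending like _2 or _b are one class to them, and where a whole thing is asked for, a point or a joint stands for the part that bears it (a point fixed in the world has none). Each returns a list of dicts, best first, with "conf" (0 to 1); they miss things now and then, are a little off and sometimes report something else, mostly with a low value. They report only what shows in the picture. A call takes as long as a camera call. They do not tell look-alikes from the thing itself.
- models.regions_of(picture, query): "region" (480x640 bool, what is visible of it) and "extent" ([left, top, right, bottom] in pixels, round what is visible of it).
The state is a dict: "time_s": time; "joint_pos": joint angles; "dq": joint speeds; "joint_efforts": joint torques, N m; "position": TCP position; "orientation": TCP orientation; "force": force on the tool from outside, world axes, zero at the start; "wrist_torque": the same for the moment, N m; "gripper_width": opening from 0.0 (shut) to 1.0 (fully open).
Only numpy, scipy, OpenCV 4.12 (cv2) and the standard library are available. Lean on these libraries where they do the work, as an engineer would, in place of code of your own. Each camera call takes 0.05 s, during which the arm holds its last target.

## Working session

There is one attempt and no reset: what is moved stays moved. The work goes in short steps, Python scripts to look and compute and a shell command to move; the robot and the scene stay as the last step left them, time stands still between calls to the robot, and variables do not carry over. Pictures are saved under pics/ and viewed, and the job is handed in when it is done.

```bash
ls; mkdir -p pics
python3 - <<'E'
from bench import manip, vision
import cv2
for n in ["scene","side","wrist"]:
    p=vision.read_camera(n); cv2.imwrite(f"pics/{n}0.png",p["color"][:,:,::-1]); print(n,p["K"],p["dist_coeffs"],p["R"],p["t"])
print(manip.read_state(), manip.tcp_to_grasp)
E
```

```text
pics
scene [[621.1193561    0.         308.59897033]
 [  0.         621.1193561  237.6574424 ]
 [  0.           0.           1.        ]] [0.02274645 0.         0.         0.         0.        ] [[-0.67219806  0.74024887 -0.01346742]
 [ 0.57363378  0.50922741 -0.64158533]
 [-0.46807484 -0.43899778 -0.76693344]] [ 0.38199465 -0.26064123  2.14613767]
side [[472.3072879    0.         319.03911768]
 [  0.         472.3072879  233.69055303]
 [  0.           0.           1.        ]] [-0.05239301  0.          0.          0.          0.        ] [[ 0.90737336 -0.41991725  0.01852279]
 [-0.24192857 -0.55778974 -0.79394028]
 [ 0.34372104  0.71591907 -0.60771353]] [-0.49673297  0.25079197  0.98629176]
wrist [[406.46576525   0.         322.38302012]
 [  0.         406.46576525 243.67009287]
 [  0.           0.           1.        ]] [-0.04003828  0.          0.          0.          0.        ] [[ 0.26421504 -0.9644601  -0.00266983]
 [-0.93273282 -0.25622558  0.25368868]
 [-0.24535669 -0.06453813 -0.96728224]] [-0.64904999 -0.02733771  0.39122591]
{'time_s': 0.15, 'joint_pos': array([ 1.25999606,  0.46818625, -0.01161483,  1.6033494 ,  0.00601562,
        1.07139286, -0.05630871]), 'dq': array([ 0.00011827, -0.00308168, -0.00085802, -0.00329126,  0.00018136,
       -0.00026504,  0.00035632]), 'joint_efforts': array([ 4.54608726e-04, -5.20946467e+01, -1.25791796e-02, -2.43976307e+01,
       -5.66992757e-02,  1.53135328e-02,  9.81780613e-05]), 'position': array([ 0.17183009, -0.62644673,  0.21387775]), 'orientation': array([ 9.91052286e-01,  1.33472633e-01, -1.40584770e-04, -6.35470396e-04]), 'force': array([-0.05077788, -0.67436173,  0.06881882]), 'wrist_torque': array([ 0.05631367, -0.02902997,  0.03144008]), 'gripper_width': 1.0032457689558325} 0.0187
```

View pics/scene0.png

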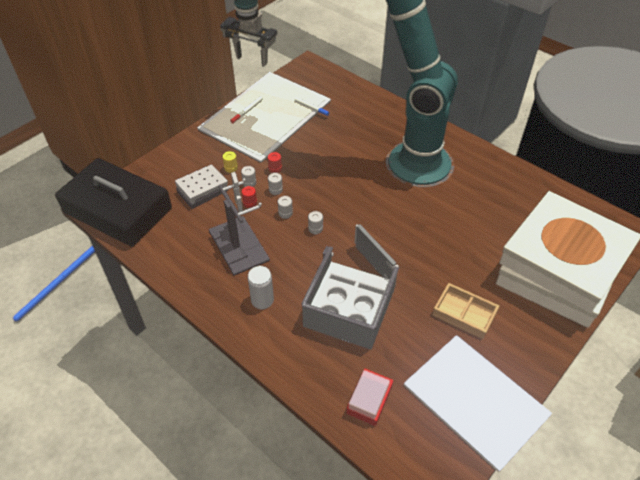

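View pics/side0.png

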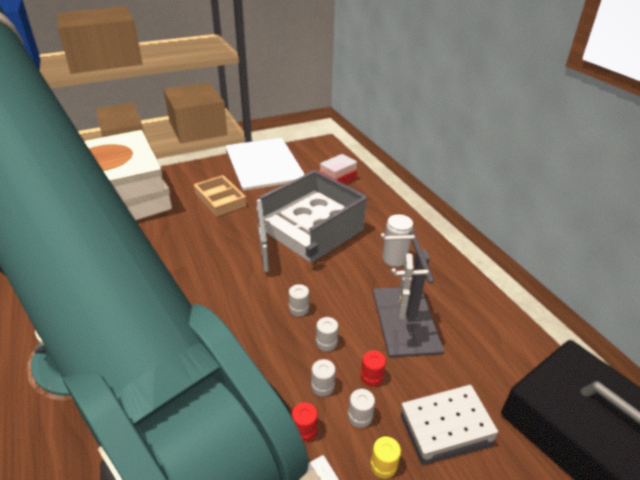

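View pics/wrist0.png

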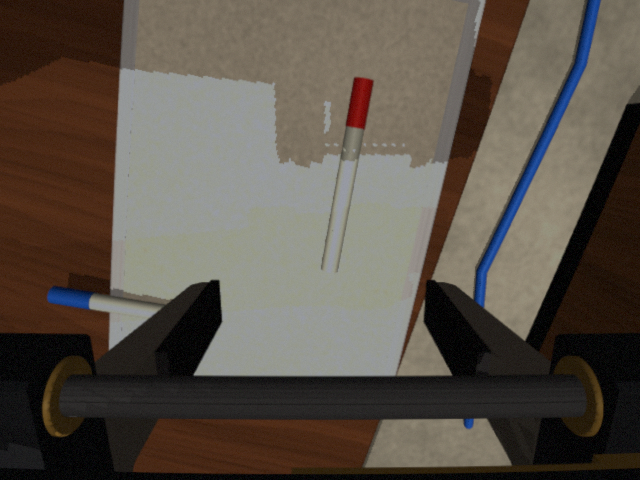

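```bash
cat > h.py <<'E'
import numpy as np, cv2
from bench import manip, vision, models
from scipy.spatial.transform import Rotation as Ro
def ray(p,uv):
    uv=np.asarray(uv,float).reshape(-1,1,2)
    n=cv2.undistortPoints(uv,p["K"],np.array(p["dist_coeffs"]))[:,0]
    d=np.c_[n,np.ones(len(n))]@p["R"]
    c=-p["R"].T@p["t"]
    return c,d
def plane(p,uv,z):
    c,d=ray(p,uv); s=(z-c[2])/d[:,2]; return c+d*s[:,None]
def proj(p,X):
    X=np.asarray(X,float).reshape(-1,3)
    return cv2.projectPoints(X,cv2.Rodrigues(p["R"])[0],p["t"],p["K"],np.array(p["dist_coeffs"]))[0][:,0]
def zoom(p,x0,y0,x1,y1,name,draw=None,s=None):
    im=p["color"][y0:y1,x0:x1,::-1]
    s=s or min(800/(x1-x0),600/(y1-y0))
    im=cv2.resize(im,None,fx=s,fy=s,interpolation=cv2.INTER_CUBIC)
    if draw is not None:
        for uv in draw:
            q=((np.array(uv)-[x0,y0])+0.5)*s-0.5
            if abs(q).max()<5000: cv2.circle(im,tuple(int(v) for v in q),2,(0,255,0),-1)
    cv2.imwrite(f"pics/{name}.png",im)
E
python3 - <<'E'
from h import *
for n in ["scene","side"]:
    p=vision.read_camera(n)
    for q in ["master0","snap0","can","cabinet","door","stand","gaugebox","sineplate"]:
        for r in models.regions_of(p,q):
            e=r["extent"];v,u=np.nonzero(r["region"]);
            c=[u.mean(),v.mean()]
            col=p["color"][r["region"]].mean(0).astype(int)
            print(n,q,round(r["conf"],2),np.round(e),len(u),np.round(plane(p,[(e[0]+e[2])/2,(e[1]+e[3])/2],0.03)[0],3) if q=="master0" else "",col)
    if n=="scene": zoom(p,290,215,410,355,"sc_cab"); zoom(p,160,140,330,280,"sc_st")
    else: zoom(p,240,160,380,280,"si_cab"); zoom(p,370,200,450,360,"si_st")
E
```

```text
scene master0 0.82 [243. 186. 257. 208.] 281 [ 0.521 -0.297  0.03 ] [156  57  50]
scene master0 0.78 [268. 173. 284. 197.] 289 [ 0.429 -0.271  0.03 ] [145 138 129]
scene master0 0.72 [278. 196. 291. 218.] 269 [ 0.479 -0.183  0.03 ] [148 142 134]
scene master0 0.67 [307. 210. 321. 235.] 303 [ 0.466 -0.068  0.03 ] [150 143 135]
scene master0 0.62 [224. 151. 239. 174.] 283 [ 0.451 -0.461  0.03 ] [166 151  66]
scene master0 0.5 [241. 167. 256. 187.] 248 [ 0.462 -0.366  0.03 ] [153 144 136]
scene master0 0.48 [266. 151. 283. 173.] 246 [ 0.352 -0.352  0.03 ] [155  63  56]
scene snap0 0.45 [231. 173. 243. 210.] 175  [137 131 123]
scene snap0 0.36 [270. 174. 282. 195.] 264  [150 143 135]
scene can 0.65 [244. 168. 256. 185.] 253  [152 144 135]
scene can 0.64 [247. 265. 273. 306.] 858  [156 154 149]
scene cabinet 0.87 [304. 223. 398. 346.] 6844  [141 139 135]
scene door 0.6 [351. 226. 396. 279.] 994  [91 88 84]
scene door 0.35 [175. 166. 229. 212.] 1403  [165 158 150]
scene door 0.28 [306. 212. 322. 233.] 311  [148 141 132]
scene stand 0.67 [209. 177. 270. 273.] 2545  [98 90 89]
scene gaugebox
[... 558 characters left out ...]
[ 0.484 -0.186  0.03 ] [184 172 161]
side master0 0.63 [315. 360. 334. 397.] 703 [ 0.429 -0.282  0.03 ] [187 176 166]
side snap0 0.77 [397. 250. 413. 318.] 498  [152 141 131]
side snap0 0.3 [381. 214. 412. 269.] 1090  [181 171 163]
side can 0.83 [384. 218. 410. 267.] 1119  [180 170 162]
side cabinet 0.66 [254. 171. 368. 269.] 6839  [137 131 126]
side door 0.66 [255. 204. 269. 272.] 439  [147 136 126]
side stand 0.62 [372. 231. 444. 360.] 4387  [104  93  92]
side stand 0.3 [256. 200. 272. 271.] 422  [149 139 130]
side gaugebox 0.85 [193. 173. 248. 215.] 1346  [186 142  96]
side gaugebox 0.28 [317. 317. 338. 352.] 628  [184 172 162]
side sineplate 0.59 [398. 384. 495. 464.] 5320  [202 192 182]
```

View pics/sc_cab.png

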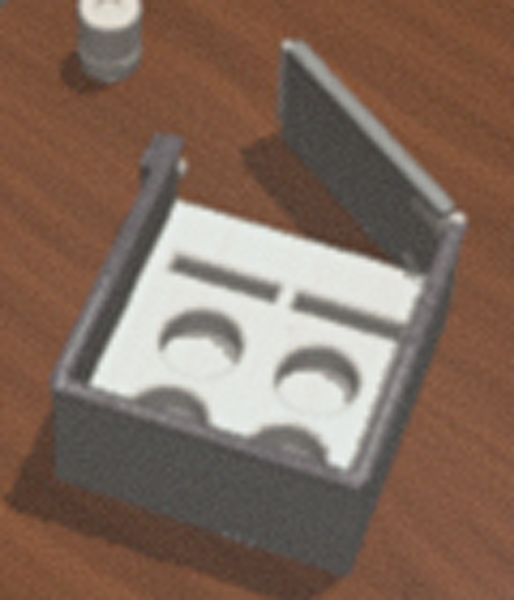

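View pics/sc_st.png

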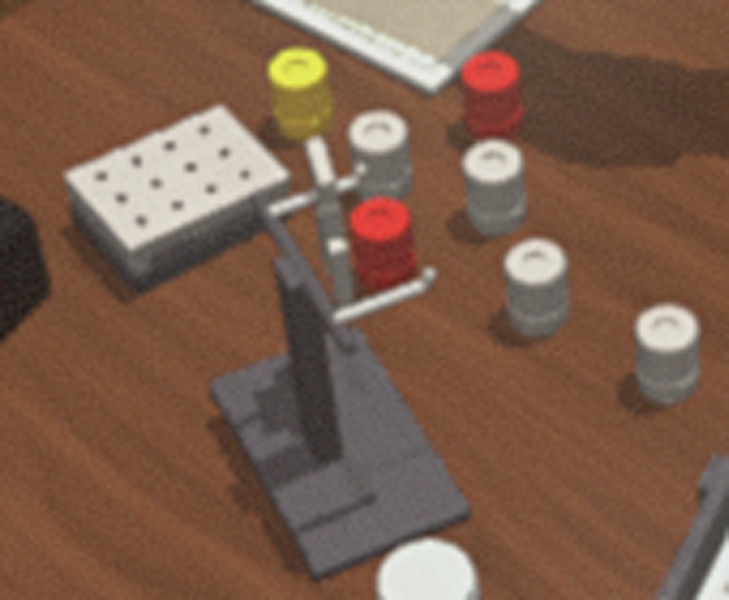

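View pics/si_cab.png

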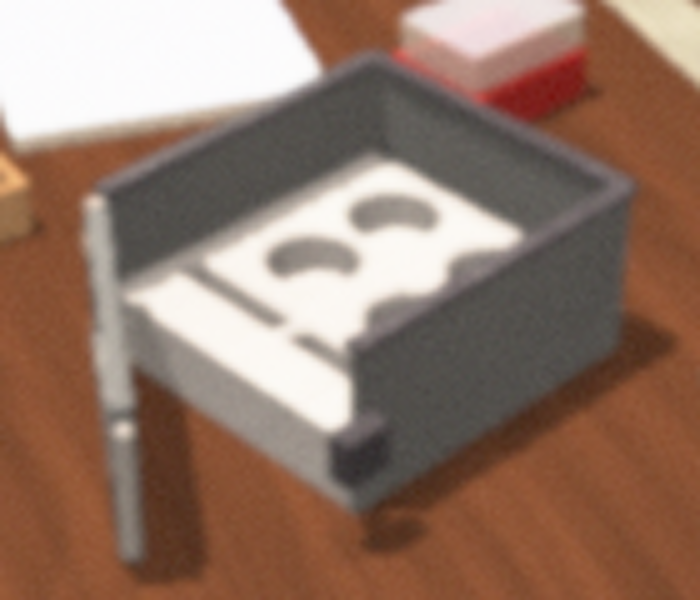

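View pics/si_st.png

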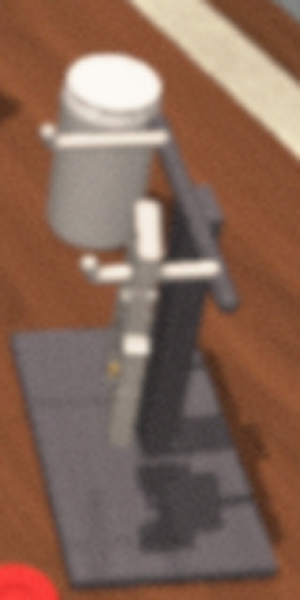

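Run:
```python
from h import *
from scipy.optimize import least_squares
sc=vision.read_camera("scene"); si=vision.read_camera("side")
f=lambda z,o,s: (np.array(z)+.5)/s-.5+o
A=lambda z:f(z,np.array([290,215]),600/140)
B=lambda z:f(z,np.array([240,160]),5.)
X=.105;Y=.1
obs=[(sc,A((57,383)),(X,-Y,.11)),(sc,A((365,487)),(X,Y,.11)),(sc,A((345,574)),(X,Y,0)),(sc,A((57,480)),(X,-Y,0)),
(si,B((376,52)),(X,Y,.11)),(si,B((632,185)),(X,-Y,.11)),(si,B((620,348)),(X,-Y,0)),(si,B((357,512)),(-X,-Y,0))]
def T(q,P):
    c,s=np.cos(q[2]),np.sin(q[2]); P=np.array(P); return np.array([q[0]+c*P[0]-s*P[1],q[1]+s*P[0]+c*P[1],P[2]])
def res(q): return np.concatenate([proj(p,T(q,P))[0]-uv for p,uv,P in obs])
for q0 in ([.6,.1,0],):
    r=least_squares(res,q0,loss="soft_l1"); print(r.x,np.round(r.fun.reshape(-1,2),1))
q=r.x
inv=lambda w:(np.array([[np.cos(q[2]),np.sin(q[2])],[-np.sin(q[2]),np.cos(q[2])]])@(w[:2]-q[:2]))
for n,p,uv in [("bA",sc,A((202,344))),("bB",sc,A((317,381))),("bA",si,B((0,0)))][:2]+[("boreL f",si,B((313,259))),("boreL b",si,B((394,214))),("sRa",sc,A((172,262))),("sRb",sc,A((278,295))),("sLa",sc,A((295,300))),("sLb",sc,A((400,334)))]:
    w=plane(p,uv,.044)[0]; print(n,np.round(w,4),np.round(inv(w),4))
# door
for uv in (A((290,45)),A((462,217))): print("door",plane(sc,uv,.107)[0],inv(plane(sc,uv,.107)[0]))
for uv in (B((120,422)),B((95,200))): print("doorside",plane(si,uv,.107)[0])
import json; json.dump(list(q),open("cab.json","w"))
```

```text
[0.62102918 0.20380177 0.35720209] [[-1.1  0.3]
 [-0.8 -0.3]
 [ 1.2  1. ]
 [-0.2 -0.2]
 [-0.5 -0.1]
 [ 0.1 -0. ]
 [-0.5 -0.3]
 [-0.2  0.5]]
bA [0.6345 0.1676 0.044 ] [-0.     -0.0387]
bB [0.6071 0.2419 0.044 ] [0.0002 0.0405]
boreL f [0.6042 0.2381 0.044 ] [-0.0038  0.0381]
boreL b [0.6656 0.2617 0.044 ] [0.062  0.0387]
sRa [0.5974 0.1093 0.044 ] [-0.0552 -0.0803]
sRb [0.5711 0.1796 0.044 ] [-0.0552 -0.0052]
sLa [0.5668 0.1906 0.044 ] [-0.0555  0.0066]
sLb [0.5422 0.2591 0.044 ] [-0.0545  0.0794]
door [0.44008886 0.07860425 0.107     ] [-0.213295   -0.05402834]
door [0.4806469 0.2557762 0.107    ] [-0.1133481  0.097779 ]
doorside [0.43139213 0.06646157 0.107     ]
doorside [0.48292948 0.25209022 0.107     ]
```

Run:
```python
from h import *
sc=vision.read_camera("scene"); si=vision.read_camera("side")
f=lambda z,o,s: (np.array(z)+.5)/s-.5+o
A=lambda z:f(z,np.array([160,140]),600/140)
B=lambda z:f(z,np.array([370,200]),3.75)
for p,F,L in ((sc,A,[("tip+",(430,272),.212),("tip-",(359,170),.212),("root+",(337,318),.2),("root-",(272,212),.2),("snaptop",(319,147),.232),("base",(212,383),0.01),("base",(320,577),0.01),("base",(468,515),0.01)]),
  (si,B,[("tip+",(47,128),.212),("tip-",(90,262),.212),("root+",(165,137),.2),("root-",(215,268),.2),("snaptop",(148,208),.232),("base",(15,335),0.01),("base",(75,583),0.01),("base",(272,570),0.01)])):
  for n,u,z in L: print(n,np.round(plane(p,F(u),z)[0],3))
for p in (sc,si): print(-p["R"].T@p["t"])
w=vision.read_camera("wrist"); print(-w["R"].T@w["t"])
```

```text
tip+ [ 0.632 -0.123  0.212]
tip- [ 0.597 -0.226  0.212]
root+ [ 0.693 -0.148  0.2  ]
root- [ 0.656 -0.251  0.2  ]
snaptop [ 0.612 -0.246  0.232]
base [ 0.692 -0.309  0.01 ]
base [ 0.761 -0.121  0.01 ]
base [ 0.655 -0.083  0.01 ]
tip+ [ 0.63  -0.126  0.212]
tip- [ 0.592 -0.231  0.212]
root+ [ 0.697 -0.147  0.2  ]
root- [ 0.658 -0.25   0.2  ]
snaptop [ 0.627 -0.226  0.232]
base [ 0.652 -0.087  0.01 ]
base [ 0.584 -0.274  0.01 ]
base [ 0.69  -0.312  0.01 ]
[1.41084172 0.79210422 1.48386563]
[ 0.17238678 -0.77480263  0.80769758]
[ 0.2420593  -0.60797759  0.38448214]
```

```bash
cat > pl.py <<'E'
import sys
from h import *
def where():
    s=manip.read_state(); R=Ro.from_quat(s["orientation"]).as_matrix()
    return s,R
def go(x,y,z,a=None,n=None):
    s,R=where(); d=R.T@(np.array([x,y,z])-s["position"])/.04
    print("slide units",np.round(d,3),"norm",round(np.linalg.norm(d),2), "a now",round(np.arctan2(R[1,0],R[0,0]),4))
    if a is not None:
        Rt=np.array([[np.cos(a),np.sin(a),0],[np.sin(a),-np.cos(a),0],[0,0,-1]])
        print("rot units",np.round((Ro.from_matrix(R.T@Rt)).as_rotvec()/.1,3),"slide after rot",np.round(Rt.T@(np.array([x,y,z])-s["position"])/.04,3))
def st():
    s,R=where(); print("t",round(s["time_s"],2),"pos",np.round(s["position"],4),"a",round(np.arctan2(R[1,0],R[0,0]),4),"tilt",np.round(R[:,2],4),"F",np.round(s["force"],1),"w",round(s["gripper_width"],3))
if __name__=="__main__":
    v=[float(q) for q in sys.argv[1:]]; st(); 
    if v: go(*v)
E
python3 -m jog '{"slide":[[0,0,0],[0,0,0],[0.73,-0.653,0],[0.73,-0.653,0],[0.73,-0.653,0],[0.73,-0.653,0],[0.73,-0.653,0],[0.73,-0.653,0]],"rot":[[0,0,-0.445],[0,0,-0.445],[0,0,0],[0,0,0],[0,0,0],[0,0,0],[0,0,0],[0,0,0]],"fingers":[1,1,1,1,1,1,1,1]}' 30; python3 pl.py .463 -.072 .215 .357
```

```text
time_s: 1.97
position: [0.282, -0.4172, 0.2148]
orientation: [0.984, 0.177, 0.0, 0.0]
force: [0.8, -0.4, -0.3]
gripper_width: 1.0
t 1.97 pos [ 0.282  -0.4172  0.2148] a 0.3564 tilt [ 2.e-04 -6.e-04 -1.e+00] F [ 0.8 -0.4 -0.3] w 1.0
slide units [ 7.253 -6.507 -0.009] norm 9.74 a now 0.3564
rot units [ 0.006 -0.    -0.006] slide after rot [ 7.256e+00 -6.503e+00 -5.000e-03]
```

```bash
python3 -m jog '{"slide":[[0.73,-0.653,0],[0.73,-0.653,0],[0.73,-0.653,0],[0.73,-0.653,0],[0.73,-0.653,0],[0.73,-0.653,0],[0.73,-0.653,0],[0,0,0]],"rot":[[0,0,0],[0,0,0],[0,0,0],[0,0,0],[0,0,0],[0,0,0],[0,0,0],[0,0,0]],"fingers":[1,1,1,1,1,1,1,1]}' 30; python3 pl.py .463 -.072 .215 .357
```

```text
time_s: 2.63
position: [0.4124, -0.1692, 0.2153]
orientation: [0.983, 0.183, 0.002, -0.001]
force: [0.2, 0.8, -0.7]
gripper_width: 0.998
t 2.63 pos [ 0.4124 -0.1692  0.2153] a 0.3675 tilt [ 0.0028  0.0018 -1.    ] F [ 0.2  0.8 -0.7] w 0.998
slide units [ 2.054 -1.814  0.014] norm 2.74 a now 0.3675
rot units [-0.007 -0.032  0.105] slide after rot [ 2.035 -1.836  0.007]
```

```bash
python3 -m jog '{"slide":[[0.6,-0.55,0],[0.6,-0.55,0],[0.6,-0.55,0],[0,0,0],[0,0,0]],"rot":[[0,0,0],[0,0,0],[0,0,0],[0,0,0],[0,0,0]],"fingers":[1,1,1,1,1]}' 30
python3 - <<'E'
from pl import *
w=vision.read_camera("wrist"); zoom(w,0,0,640,480,"w1")
for r in models.regions_of(w,"master0"):
    e=r["extent"];print(round(r["conf"],2),np.round(e),p["color"][r["region"]].mean(0) if 0 else w["color"][r["region"]].mean(0).astype(int))
go(.463,-.072,.215,.357); st()
E
```

```text
time_s: 3.05
position: [0.454, -0.0878, 0.2146]
orientation: [0.984, 0.179, 0.0, -0.0]
force: [0.4, -0.3, -0.6]
gripper_width: 1.003
0.96 [561. 281. 640. 333.] [166 161 156]
0.94 [528. 203. 615. 264.] [201  45  41]
0.93 [471. 285. 539. 345.] [184 179 174]
0.76 [273. 173. 332. 235.] [234 232 230]
0.74 [399. 200. 469. 264.] [201 195 190]
0.15 [596.  35. 640. 138.] [130 121 110]
slide units [ 0.39  -0.337 -0.014] norm 0.52 a now 0.3559
rot units [ 0.003  0.006 -0.011] slide after rot [ 0.39  -0.337 -0.013]
t 3.15 pos [ 0.4531 -0.0901  0.2145] a 0.3559 tilt [-5.e-04 -5.e-04 -1.e+00] F [0.5 0.5 0.2] w 0.999
```

View pics/w1.png

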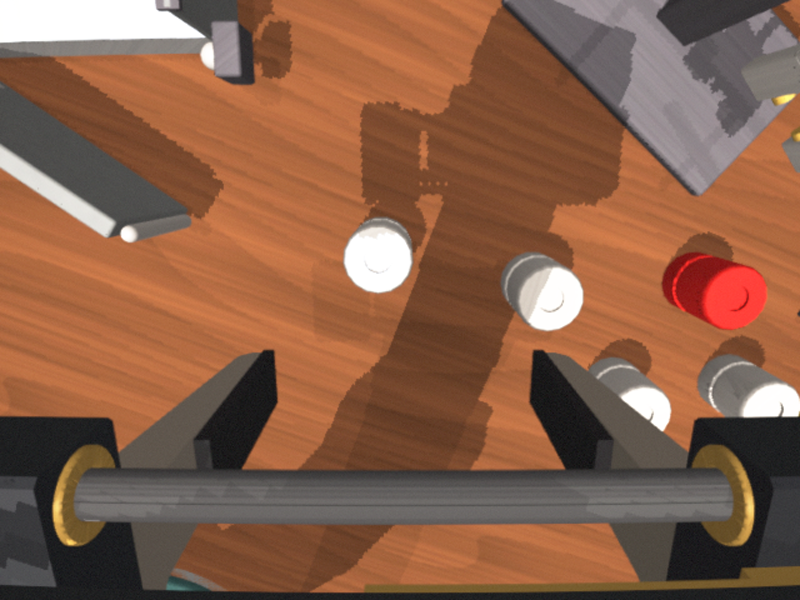

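```bash
cat > fm.py <<'E'
from pl import *
from scipy.optimize import least_squares
th=np.linspace(0,2*np.pi,48,endpoint=False)
C0=np.concatenate([np.c_[.023*np.cos(th),.023*np.sin(th),0*th+z] for z in (0,.06)])
def fit(p,e,z0=0.0):
    g=plane(p,[(e[0]+e[2])/2,(e[1]+e[3])/2],.03+z0)[0][:2]
    def res(q):
        u=proj(p,C0+[q[0],q[1],z0]); return np.r_[u.min(0),u.max(0)]-np.array(e)
    r=least_squares(res,g,loss="soft_l1"); return r.x,np.abs(r.fun).mean()
def masters(names=("scene","side","wrist"),z0=0.):
    for n in names:
        p=vision.read_camera(n)
        for r in models.regions_of(p,"master0"):
            e=r["extent"]
            if r["conf"]<.3: continue
            c=p["color"][r["region"]].mean(0); m=c.max()-c.min()
            x,f=fit(p,e,z0); print(n,round(r["conf"],2),"SILVER" if m<40 else "coloured",np.round(x,4),"res",round(f,1),"CUT" if e[0]<2 or e[2]>637 or e[1]<2 or e[3]>477 else "")
if __name__=="__main__": masters(); st()
E
python3 fm.py
```

```text
scene 0.83 SILVER [ 0.476  -0.1784] res 2.3 
scene 0.8 SILVER [ 0.4656 -0.0656] res 1.6 
scene 0.77 coloured [ 0.5208 -0.2964] res 0.5 
scene 0.74 coloured [ 0.3482 -0.3478] res 0.8 
scene 0.71 coloured [ 0.4483 -0.4577] res 1.1 
scene 0.52 SILVER [ 0.461  -0.3644] res 1.5 
scene 0.49 SILVER [ 0.4249 -0.2747] res 0.7 
side 0.93 coloured [ 0.3586 -0.3521] res 0.8 
side 0.9 SILVER [ 0.4816 -0.1867] res 0.6 
side 0.77 SILVER [ 0.4266 -0.2843] res 0.8 
side 0.74 coloured [ 0.5233 -0.3019] res 0.9 
side 0.69 SILVER [ 0.4626 -0.0736] res 1.6 
side 0.63 coloured [ 0.4464 -0.4654] res 2.2 CUT
side 0.58 SILVER [ 0.4607 -0.3665] res 1.1 
side 0.43 SILVER [ 0.613  -0.5089] res 23.8 
wrist 0.96 SILVER [ 0.4653 -0.0668] res 0.3 
wrist 0.76 SILVER [ 0.4698 -0.3612] res 4.8 CUT
wrist 0.7 SILVER [ 0.4792 -0.1801] res 2.7 
wrist 0.56 coloured [ 0.5237 -0.2982] res 2.1 
t 3.45 pos [ 0.4532 -0.0899  0.2146] a 0.3552 tilt [-1.e-04 -3.e-04 -1.e+00] F [ 0.4  0.4 -0.6] w 1.001
```

```bash
python3 pl.py .465 -.068 .036 .357; python3 -m jog '{"slide":[[0.4,-0.3,0.5],[0,0,0.5],[0,0,0]],"rot":[[0,0,0],[0,0,0],[0,0,0]],"fingers":[1,1,1]}' 30; python3 fm.py | grep -E "wrist|pos"; python3 pl.py .465 -.068 .036 .357
```

```text
t 3.45 pos [ 0.4532 -0.0899  0.2146] a 0.3552 tilt [-1.e-04 -3.e-04 -1.e+00] F [ 0.4  0.4 -0.6] w 1.001
slide units [ 0.467 -0.412  4.465] norm 4.51 a now 0.3552
rot units [ 0.002  0.002 -0.018] slide after rot [ 0.467 -0.41   4.465]
time_s: 3.7
position: [0.4622, -0.0718, 0.1718]
orientation: [0.984, 0.178, -0.003, -0.001]
force: [-1.4, 0.3, -0.1]
gripper_width: 1.002
wrist 0.96 coloured [ 0.5192 -0.2864] res 7.0 CUT
wrist 0.95 SILVER [ 0.4507 -0.3302] res 24.9 CUT
wrist 0.79 SILVER [ 0.465  -0.0678] res 0.3 
wrist 0.71 SILVER [ 0.4451 -0.2518] res 18.2 
wrist 0.66 SILVER [ 0.4801 -0.1813] res 1.2 
t 4.0 pos [ 0.4649 -0.0728  0.1756] a 0.3559 tilt [ 1.8e-03 -7.0e-04 -1.0e+00] F [-1.  -0.4  0.1] w 1.002
t 4.0 pos [ 0.4649 -0.0728  0.1756] a 0.3559 tilt [ 1.8e-03 -7.0e-04 -1.0e+00] F [-1.  -0.4  0.1] w 1.002
slide units [ 0.04  -0.117  3.491] norm 3.49 a now 0.3559
rot units [ 0.013 -0.015 -0.011] slide after rot [ 0.045 -0.112  3.491]
```

```bash
python3 -m jog '{"slide":[[0.04,-0.12,0.8],[0,0,0.9],[0,0,0.9],[0,0,0.89],[0,0,0],[0,0,0]],"rot":[[0,0,0],[0,0,0],[0,0,0],[0,0,0],[0,0,0],[0,0,0]],"fingers":[1,1,1,1,1,1]}' 30; python3 pl.py .465 -.068 .036 .357
```

```text
time_s: 4.5
position: [0.4633, -0.0671, 0.0345]
orientation: [0.984, 0.177, -0.002, -0.001]
force: [0.1, 0.7, 0.3]
gripper_width: 1.005
t 4.5 pos [ 0.4633 -0.0671  0.0345] a 0.3568 tilt [-3.1e-03  5.0e-04 -1.0e+00] F [0.1 0.7 0.3] w 1.005
slide units [ 0.032  0.036 -0.037] norm 0.06 a now 0.3568
rot units [-0.016  0.028 -0.002] slide after rot [ 0.032  0.036 -0.037]
```

```bash
python3 -m jog '{"slide":[[0.04,0,0],[0,0,0],[0,0,0],[0,0,0],[0,0,0],[0,0,0],[0,0,0],[0,0,0]],"rot":[[0,0,0],[0,0,0],[0,0,0],[0,0,0],[0,0,0],[0,0,0],[0,0,0],[0,0,0]],"fingers":[-1,-1,-1,-1,-1,-1,-1,-1]}' 40; python3 -m jog '{"slide":[[0,0,0],[0,0,-0.5],[0,0,-0.9],[0,0,-0.9],[0,0,-0.9],[0,0,0]],"rot":[[0,0,0],[0,0,0],[0,0,0],[0,0,0],[0,0,0],[0,0,0]],"fingers":[-1,-1,-1,-1,-1,-1]}'; python3 pl.py .57 .10 .2 .357
```

```text
time_s: 5.17
position: [0.4657, -0.0665, 0.0353]
orientation: [0.984, 0.177, 0.0, 0.0]
force: [-1.6, 0.5, 4.7]
gripper_width: 0.496
time_s: 5.67
position: [0.4693, -0.0669, 0.1683]
orientation: [0.984, 0.177, 0.005, 0.002]
force: [1.9, 0.3, -3.9]
gripper_width: 0.49
t 5.67 pos [ 0.4693 -0.0669  0.1683] a 0.3568 tilt [ 0.01   -0.002  -0.9999] F [ 1.9  0.3 -3.9] w 0.49
slide units [ 3.822 -3.026 -0.775] norm 4.94 a now 0.3568
rot units [ 0.054 -0.087 -0.002] slide after rot [ 3.816 -3.029 -0.792]
```

```bash
python3 -m jog '{"slide":[[0.6,-0.6,-0.4],[0.6,-0.7,-0.4],[0.6,-0.7,-0.4],[0.6,-0.7,-0.4],[0.6,-0.7,-0.4],[0.4,-0.7,0],[0,0,0],[0,0,0]],"rot":[[0,0,0],[0,0,0],[0,0,0],[0,0,0],[0,0,0],[0,0,0],[0,0,0],[0,0,0]],"fingers":[-1,-1,-1,-1,-1,-1,-1,-1]}' 40
python3 - <<'E'
from pl import *
st()
w=vision.read_camera("wrist"); zoom(w,0,0,640,480,"w2")
import pickle; pickle.dump(w,open("w2.pkl","wb"))
E
```

```text
time_s: 6.33
position: [0.5344, 0.1366, 0.2409]
orientation: [0.984, 0.18, -0.002, -0.0]
force: [-1.0, -0.7, -5.0]
gripper_width: 0.495
t 6.33 pos [0.5344 0.1366 0.2409] a 0.3614 tilt [-3.5e-03  1.0e-04 -1.0e+00] F [-1.  -0.7 -5. ] w 0.495
```

View pics/w2.png

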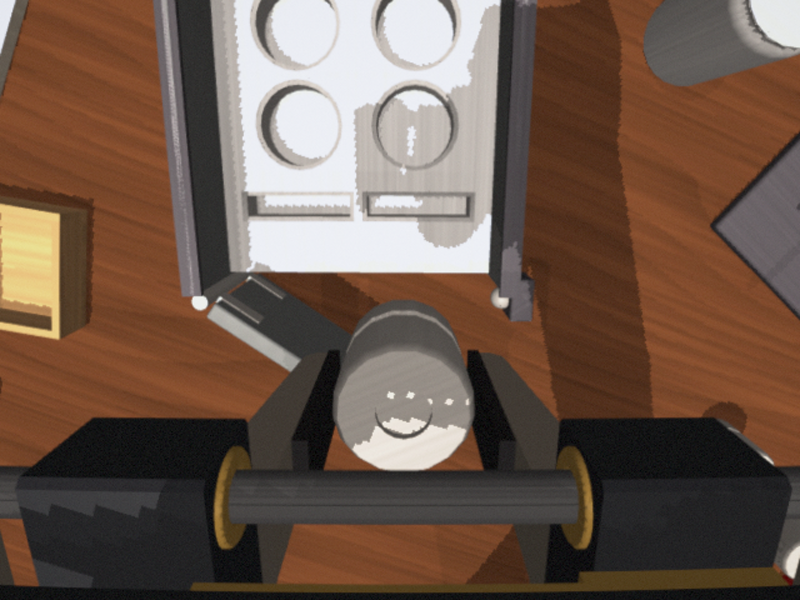

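Run:
```python
from pl import *
import pickle; w=pickle.load(open("w2.pkl","rb")); zoom(w,180,0,400,165,"w2z")
f=lambda z:(np.array(z)+.5)/1.25-.5
import json; q=json.load(open("cab.json")); M=np.array([[np.cos(q[2]),np.sin(q[2])],[-np.sin(q[2]),np.cos(q[2])]])
for u in [(299,125),(414.5,125),(246,192),(354,192),(246,218),(362,192),(474,192),(474,220)]:
    x=plane(w,f(u),.044)[0][:2]; print(u,np.round(x,4),np.round(M@(x-q[:2]),4))
```

```text
(299, 125) [0.6059 0.2402] [-0.0015  0.0394]
(414.5, 125) [0.6337 0.1659] [-0.0014 -0.0399]
(246, 192) [0.5496 0.2617] [-0.0466  0.0792]
(354, 192) [0.5765 0.1898] [-0.0466  0.0024]
(246, 218) [0.532  0.2565] [-0.0649  0.0805]
(362, 192) [0.5785 0.1845] [-0.0466 -0.0032]
(474, 192) [0.6065 0.1105] [-0.0462 -0.0823]
(474, 220) [0.5883 0.1029] [-0.0659 -0.0831]
```

View pics/w2z.png

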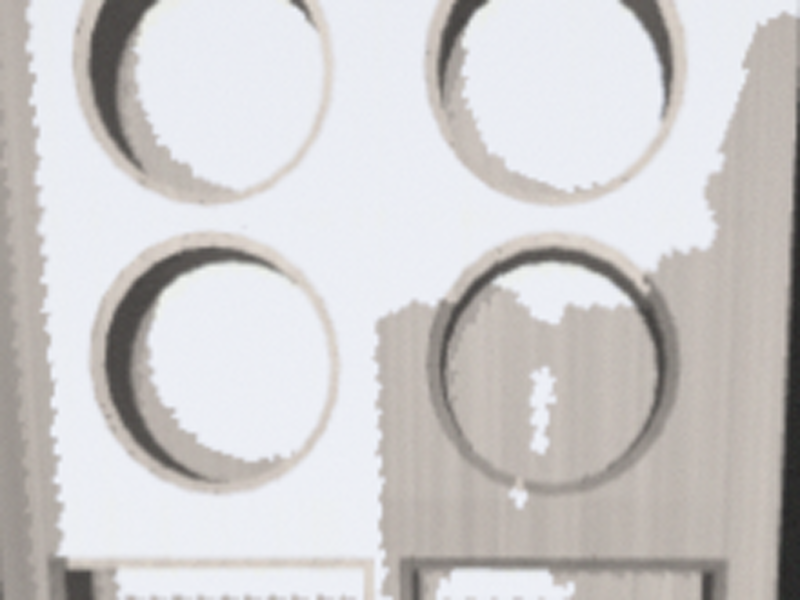

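Run:
```python
from pl import *
import pickle; w=pickle.load(open("w2.pkl","rb"))
f=lambda z:(np.array(z)+.5)/(600/165)-.5+np.array([180,0])
import json; q=json.load(open("cab.json")); M=np.array([[np.cos(q[2]),np.sin(q[2])],[-np.sin(q[2]),np.cos(q[2])]])
th=np.linspace(0,2*np.pi,48)
for bb in [(91,232,339,493),(427,232,680,493),(74,None,333,205),(426,None,687,205)]:
    lo=f((bb[0],bb[1] or 0));hi=f((bb[2],bb[3]))
    def res(v):
        u=proj(w,np.c_[v[0]+.03*np.cos(th),v[1]+.03*np.sin(th),0*th+.044]); r=np.r_[u.min(0)-lo,u.max(0)-hi]
        return r if bb[1] else r[[0,2,3]]
    from scipy.optimize import least_squares
    r=least_squares(res,[.63,.2]); print(np.round(r.x,4),np.round(M@(r.x-q[:2]),4),np.round(r.fun,1))
```

```text
[0.6057 0.2405] [-0.0015  0.0398] [-0.7 -0.6  0.7  0.7]
[0.6337 0.1656] [-0.0015 -0.0402] [-0.2 -0.7  0.2  0.8]
[0.6669 0.2633] [0.0638 0.0397] [-0.7  0.7  0. ]
[0.6949 0.1884] [ 0.0638 -0.0403] [-0.6  0.6  0. ]
```

```bash
python3 pl.py .667 .2633 .2 .3577; python3 -m jog '{"slide":[[0.8,-0.32,0.1],[0.8,-0.32,0.2],[0.8,-0.32,0.2],[0.8,-0.32,0.2],[0.8,-0.32,0.2],[0.2,-0.1,0],[0,0,0],[0,0,0]],"rot":[[0,0,0],[0,0,0],[0,0,0],[0,0,0],[0,0,0],[0,0,0],[0,0,0],[0,0,0]],"fingers":[-1,-1,-1,-1,-1,-1,-1,-1]}' 40;  python3 pl.py .667 .2633 .2 .3577
```

```text
t 6.38 pos [0.5345 0.1343 0.2407] a 0.3584 tilt [-0.004  -0.0014 -1.    ] F [ 0.2 -0.5 -5.7] w 0.492
slide units [ 4.238 -1.857  1.   ] norm 4.73 a now 0.3584
rot units [-0.001  0.042  0.007] slide after rot [ 4.232 -1.86   1.017]
time_s: 7.05
position: [0.6688, 0.255, 0.2048]
orientation: [0.984, 0.177, -0.002, 0.001]
force: [-0.0, 0.3, -4.6]
gripper_width: 0.492
t 7.05 pos [0.6688 0.255  0.2048] a 0.3556 tilt [-0.0034 -0.0023 -1.    ] F [-0.   0.3 -4.6] w 0.492
slide units [ 0.032 -0.211  0.119] norm 0.24 a now 0.3556
rot units [ 0.01   0.04  -0.021] slide after rot [ 0.032 -0.21   0.12 ]
```

```bash
python3 -m jog '{"slide":[[0.03,-0.2,0.3],[0,0,0.7],[0,0,0.7],[0,0,0.7],[0,0,0],[0,0,0]],"rot":[[0,0,0],[0,0,0],[0,0,0],[0,0,0],[0,0,0],[0,0,0]],"fingers":[-1,-1,-1,-1,-1,-1]}' 40;  python3 pl.py .667 .2633 .053 .3577
python3 - <<'E'
from pl import *
w=vision.read_camera("wrist"); zoom(w,0,0,640,480,"w3")
E
```

```text
time_s: 7.55
position: [0.6663, 0.2631, 0.1094]
orientation: [0.984, 0.177, -0.002, 0.001]
force: [0.5, -1.0, -4.0]
gripper_width: 0.492
t 7.55 pos [0.6663 0.2631 0.1094] a 0.3559 tilt [-0.0036 -0.0022 -1.    ] F [ 0.5 -1.  -4. ] w 0.492
slide units [ 2.500e-02 -1.000e-03  1.411e+00] norm 1.41 a now 0.3559
rot units [ 0.008  0.041 -0.018] slide after rot [1.900e-02 1.000e-03 1.411e+00]
```

View pics/w3.png

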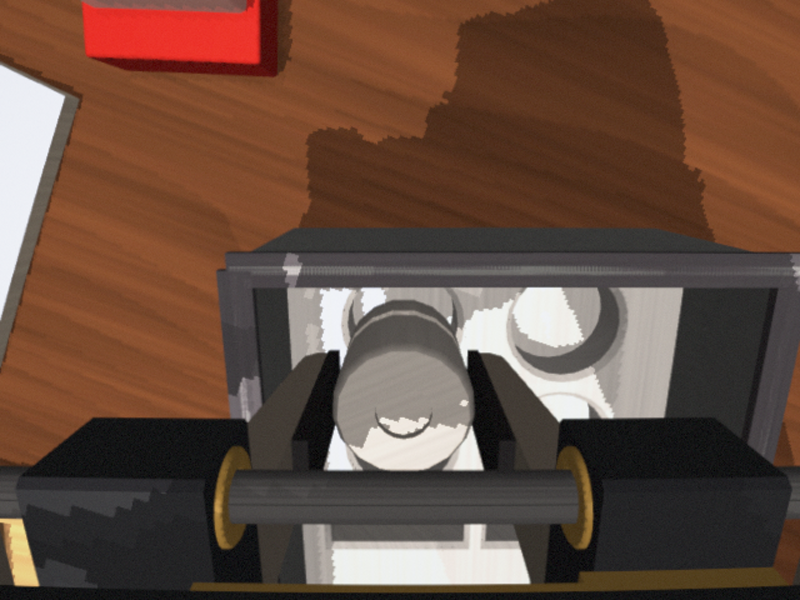

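```bash
python3 -m jog '{"slide":[[0.02,0,0.3],[0,0,0.3],[0,0,0.3],[0,0,0.25],[0,0,0.15],[0,0,0.1],[0,0,0]],"rot":[[0,0,0],[0,0,0],[0,0,0],[0,0,0],[0,0,0],[0,0,0],[0,0,0]],"fingers":[-1,-1,-1,-1,-1,-1,-1]}' 40;  python3 pl.py .667 .2633 .051 .3577
```

```text
time_s: 8.18
position: [0.6678, 0.2648, 0.0534]
orientation: [0.984, 0.178, -0.001, 0.0]
force: [-0.7, -0.8, -5.2]
gripper_width: 0.495
t 8.18 pos [0.6678 0.2648 0.0534] a 0.3569 tilt [-2.e-03 -8.e-04 -1.e+00] F [-0.7 -0.8 -5.2] w 0.495
slide units [-0.033  0.028  0.061] norm 0.07 a now 0.3569
rot units [ 0.001  0.021 -0.008] slide after rot [-0.033  0.028  0.061]
```

```bash
python3 -m jog '{"slide":[[0,0,0.06],[0,0,0],[0,0,0],[0,0,0],[0,0,0],[0,0,0]],"rot":[[0,0,0],[0,0,0],[0,0,0],[0,0,0],[0,0,0],[0,0,0]],"fingers":[-1,-1,0.3,0.3,0.3,0.3]}' 40; python3 -m jog '{"slide":[[0,0,0],[0,0,-0.4],[0,0,-0.8],[0,0,-0.9],[0,0,-0.9],[0,0,-0.9],[0,0,-0.3],[0,0,0]],"rot":[[0,0,0],[0,0,0],[0,0,0],[0,0,0],[0,0,0],[0,0,0],[0,0,0],[0,0,0]],"fingers":[0.3,0.3,0.3,0.3,0.3,1,1,1]}' 40;  python3 fm.py;python3 pl.py .479 -.184 .2
```

```text
time_s: 8.68
position: [0.6693, 0.2655, 0.0538]
orientation: [0.984, 0.177, 0.001, -0.0]
force: [-0.1, 0.9, -0.0]
gripper_width: 0.651
time_s: 9.35
position: [0.6706, 0.2665, 0.2269]
orientation: [0.984, 0.177, 0.005, -0.001]
force: [-0.3, -0.2, -0.7]
gripper_width: 0.845
scene 0.83 SILVER [ 0.4205 -0.2784] res 0.5 
scene 0.81 SILVER [ 0.4623 -0.3718] res 1.2 
scene 0.81 coloured [ 0.5221 -0.3015] res 1.2 
scene 0.7 SILVER [0.6316 0.2375] res 4.8 
scene 0.57 coloured [ 0.4522 -0.456 ] res 0.8 
scene 0.56 SILVER [ 0.4845 -0.1455] res 0.9 
scene 0.53 coloured [ 0.3587 -0.3469] res 0.7 
side 0.95 SILVER [ 0.4894 -0.1527] res 0.8 
side 0.87 coloured [ 0.4499 -0.4695] res 1.0 CUT
side 0.77 SILVER [0.6873 0.2971] res 2.3 
side 0.77 SILVER [ 0.4595 -0.3666] res 0.9 
side 0.76 SILVER [ 0.4293 -0.2797] res 0.9 
side 0.7 coloured [ 0.3565 -0.3553] res 0.7 
side 0.64 SILVER [0.6608 0.0293] res 40.1 
wrist 0.62 SILVER [0.6631 0.2611] res 1.8 
t 9.65 pos [0.6677 0.2645 0.2183] a 0.3568 tilt [-0.0034 -0.0014 -1.    ] F [ 0.1 -0.3  0.9] w 0.997
t 9.65 pos [0.6677 0.2645 0.2183] a 0.3568 tilt [-0.0034 -0.0014 -1.    ] F [ 0.1 -0.3  0.9] w 0.997
slide units [-8.334  8.86   0.488] norm 12.17 a now 0.3568
```

```bash
python3 pl.py .487 -.149 .2 .3577;  python3 -m jog '{"slide":[[-0.5,0.5,0],[-0.66,0.7,0],[-0.66,0.7,0],[-0.66,0.7,0],[-0.66,0.7,0],[-0.66,0.7,0],[-0.66,0.7,0],[-0.66,0.7,0]],"rot":[[0,0,0],[0,0,0],[0,0,0],[0,0,0],[0,0,0],[0,0,0],[0,0,0],[0,0,0]],"fingers":[1,1,1,1,1,1,1,1]}' 40;  python3 -m jog '{"slide":[[-0.66,0.7,0],[-0.66,0.7,0],[-0.66,0.7,0],[0,0,0],[0,0,0]],"rot":[[0,0,0],[0,0,0],[0,0,0],[0,0,0],[0,0,0]],"fingers":[1,1,1,1,1]}' 40; python3 fm.py | grep -E "wrist|pos";python3 pl.py .487 -.149 .2 .3577
```

```text
t 9.65 pos [0.6677 0.2645 0.2183] a 0.3568 tilt [-0.0034 -0.0014 -1.    ] F [ 0.1 -0.3  0.9] w 0.997
slide units [-7.841  8.11   0.486] norm 11.29 a now 0.3568
rot units [ 0.001  0.037 -0.009] slide after rot [-7.85   8.103  0.456]
time_s: 10.32
position: [0.5504, -0.0105, 0.2194]
orientation: [0.984, 0.177, -0.001, -0.0]
force: [0.5, -0.1, 0.5]
gripper_width: 1.005
time_s: 10.73
position: [0.5059, -0.1176, 0.2196]
orientation: [0.985, 0.175, -0.001, -0.0]
force: [0.5, -0.2, -0.5]
gripper_width: 0.999
wrist 0.95 coloured [ 0.3241 -0.3599] res 10.2 
wrist 0.78 SILVER [ 0.4867 -0.1487] res 1.6 
wrist 0.78 SILVER [ 0.4251 -0.248 ] res 13.6 
wrist 0.75 SILVER [ 0.4626 -0.3397] res 15.4 
wrist 0.58 coloured [ 0.5248 -0.2988] res 1.6 
wrist 0.35 SILVER [0.5712 0.148 ] res 57.2 CUT
t 11.03 pos [ 0.5076 -0.1136  0.2203] a 0.3595 tilt [-3.e-04  6.e-04 -1.e+00] F [-0.4 -0.3  0.5] w 1.0
t 11.03 pos [ 0.5076 -0.1136  0.2203] a 0.3595 tilt [-3.e-04  6.e-04 -1.e+00] F [-0.4 -0.3  0.5] w 1.0
slide units [-0.794  0.648  0.508] norm 1.14 a now 0.3595
rot units [-0.007  0.     0.018] slide after rot [-0.793  0.649  0.508]
```

```bash
python3 -m jog '{"slide":[[-0.4,0.32,0.3],[-0.39,0.32,0.6],[0,0,0.6],[0,0,0.6],[0,0,0],[0,0,0]],"rot":[[0,0,0],[0,0,0],[0,0,0],[0,0,0],[0,0,0],[0,0,0]],"fingers":[1,1,1,1,1,1]}' 40; python3 fm.py | grep -E "wrist|pos";python3 pl.py .487 -.149 .036 .3577
```

```text
time_s: 11.53
position: [0.4863, -0.1491, 0.136]
orientation: [0.984, 0.178, -0.001, -0.001]
force: [0.3, 0.2, 0.8]
gripper_width: 1.001
wrist 0.97 coloured [ 0.5256 -0.2992] res 1.7 
wrist 0.84 SILVER [ 0.4873 -0.1488] res 0.9 
wrist 0.84 SILVER [ 0.453  -0.3292] res 26.9 
wrist 0.72 SILVER [ 0.449  -0.2349] res 23.0 
wrist 0.69 coloured [ 0.3484 -0.334 ] res 19.1 
wrist 0.33 SILVER [ 0.6581 -0.2465] res 61.3 CUT
t 11.83 pos [ 0.4874 -0.1502  0.1378] a 0.3571 tilt [ 2.1e-03 -9.0e-04 -1.0e+00] F [0.4 0.5 0.4] w 1.002
t 11.83 pos [ 0.4874 -0.1502  0.1378] a 0.3571 tilt [ 2.1e-03 -9.0e-04 -1.0e+00] F [0.4 0.5 0.4] w 1.002
slide units [-0.003 -0.037  2.545] norm 2.54 a now 0.3571
rot units [ 0.016 -0.017 -0.006] slide after rot [ 1.000e-03 -3.300e-02  2.545e+00]
```

```bash
python3 -m jog '{"slide":[[0,-0.03,0.7],[0,0,0.7],[0,0,0.7],[0,0,0.44],[0,0,0],[0,0,0],[0,0,0],[0,0,0]],"rot":[[0,0,0],[0,0,0],[0,0,0],[0,0,0],[0,0,0],[0,0,0],[0,0,0],[0,0,0]],"fingers":[1,1,1,1,1,1,-1,-1]}' 40; python3 -m jog '{"slide":[[0,0,0],[0,0,0],[0,0,0],[0,0,0],[0,0,0],[0,0,0],[0,0,0]],"rot":[[0,0,0],[0,0,0],[0,0,0],[0,0,0],[0,0,0],[0,0,0],[0,0,0]],"fingers":[-1,-1,-1,-1,-1,-1,-1]}' 40; python3 -m jog '{"slide":[[0,0,-0.5],[0,0,-0.9],[0,0,-0.9],[0,0,-0.9],[0,0,-0.9],[0,0,0],[0,0,0]],"rot":[[0,0,0],[0,0,0],[0,0,0],[0,0,0],[0,0,0],[0,0,0],[0,0,0]],"fingers":[-1,-1,-1,-1,-1,-1,-1]}' 40;python3 pl.py .6949 .1884 .2 .3577
```

```text
time_s: 12.5
position: [0.4875, -0.1495, 0.0366]
orientation: [0.984, 0.177, 0.001, 0.001]
force: [1.3, -0.2, 0.3]
gripper_width: 0.875
time_s: 13.08
position: [0.4863, -0.1493, 0.0352]
orientation: [0.984, 0.177, 0.0, 0.0]
force: [0.5, -0.1, 1.5]
gripper_width: 0.492
time_s: 13.67
position: [0.4867, -0.1494, 0.2001]
orientation: [0.984, 0.177, 0.001, 0.001]
force: [-0.8, 0.7, -4.5]
gripper_width: 0.492
t 13.67 pos [ 0.4867 -0.1494  0.2001] a 0.3565 tilt [ 0.0027 -0.0014 -1.    ] F [-0.8  0.7 -4.5] w 0.492
slide units [ 7.826e+00 -6.097e+00  5.000e-03] norm 9.92 a now 0.3565
rot units [ 0.023 -0.02  -0.012] slide after rot [ 7.833e+00 -6.087e+00  4.000e-03]
```

```bash
python3 -m jog '{"slide":[[0.5,-0.6,0],[0.73,-0.6,0],[0.73,-0.6,0],[0.73,-0.6,0],[0.73,-0.6,0],[0.73,-0.6,0],[0.73,-0.6,0],[0.73,-0.6,0]],"rot":[[0,0,0],[0,0,0],[0,0,0],[0,0,0],[0,0,0],[0,0,0],[0,0,0],[0,0,0]],"fingers":[-1,-1,-1,-1,-1,-1,-1,-1]}' 40; python3 -m jog '{"slide":[[0.73,-0.5,0],[0.73,-0.4,0],[0.73,-0.4,0],[0,0,0],[0,0,0],[0,0,0]],"rot":[[0,0,0],[0,0,0],[0,0,0],[0,0,0],[0,0,0],[0,0,0]],"fingers":[-1,-1,-1,-1,-1,-1]}' 40;python3 pl.py .6949 .1884 .11 .3577
```

```text
time_s: 14.33
position: [0.6281, 0.1103, 0.1953]
orientation: [0.984, 0.177, -0.003, 0.0]
force: [0.0, -0.9, -4.1]
gripper_width: 0.492
time_s: 14.83
position: [0.6915, 0.1876, 0.1954]
orientation: [0.984, 0.178, -0.003, 0.001]
force: [0.1, -0.3, -4.2]
gripper_width: 0.494
t 14.83 pos [0.6915 0.1876 0.1954] a 0.3573 tilt [-0.0054 -0.0023 -1.    ] F [ 0.1 -0.3 -4.2] w 0.494
slide units [0.098 0.011 2.135] norm 2.14 a now 0.3573
rot units [ 0.002  0.059 -0.004] slide after rot [0.085 0.012 2.135]
```

```bash
python3 -m jog '{"slide":[[0.09,0.01,0.4],[0,0,0.8],[0,0,0.8],[0,0,0.15],[0,0,0],[0,0,0]],"rot":[[0,0,0],[0,0.05,0],[0,0,0],[0,0,0],[0,0,0],[0,0,0]],"fingers":[-1,-1,-1,-1,-1,-1]}' 40;python3 pl.py .6949 .1884 .052 .3577
```

```text
time_s: 15.33
position: [0.6973, 0.1887, 0.1132]
orientation: [0.984, 0.177, 0.003, -0.0]
force: [0.6, 0.1, -2.7]
gripper_width: 0.493
t 15.33 pos [0.6973 0.1887 0.1132] a 0.3558 tilt [ 0.0048  0.0018 -1.    ] F [ 0.6  0.1 -2.7] w 0.493
slide units [-0.066 -0.013  1.531] norm 1.53 a now 0.3558
rot units [ 0.    -0.051 -0.019] slide after rot [-0.058 -0.013  1.531]
```

```bash
python3 -m jog '{"slide":[[-0.05,0,0.4],[0,0,0.3],[0,0,0.3],[0,0,0.25],[0,0,0.15],[0,0,0.1],[0,0,0],[0,0,0]],"rot":[[0,-0.03,0],[0,0,0],[0,0,0],[0,0,0],[0,0,0],[0,0,0],[0,0,0],[0,0,0]],"fingers":[-1,-1,-1,-1,-1,-1,-1,-1]}' 40;python3 pl.py .6949 .1884 .052 .3577
```

```text
time_s: 16.0
position: [0.6955, 0.189, 0.0531]
orientation: [0.984, 0.177, 0.001, -0.0]
force: [-0.4, 0.5, -3.4]
gripper_width: 0.492
t 16.0 pos [0.6955 0.189  0.0531] a 0.3568 tilt [ 2.2e-03  9.0e-04 -1.0e+00] F [-0.4  0.5 -3.4] w 0.492
slide units [-0.018  0.009  0.027] norm 0.03 a now 0.3568
rot units [-0.001 -0.024 -0.009] slide after rot [-0.018  0.009  0.027]
```

```bash
python3 -m jog '{"slide":[[0,0,0.05],[0,0,0],[0,0,0],[0,0,0],[0,0,0],[0,0,0]],"rot":[[0,0,0],[0,0,0],[0,0,0],[0,0,0],[0,0,0],[0,0,0]],"fingers":[-1,-1,0.3,0.3,0.3,0.3]}' 40; python3 -m jog '{"slide":[[0,0,0],[0,0,-0.4],[0,0,-0.8],[0,0,-0.9],[0,0,-0.9],[0,0,-0.9],[0,0,-0.3],[0,0,0]],"rot":[[0,0,0],[0,0,0],[0,0,0],[0,0,0],[0,0,0],[0,0,0],[0,0,0],[0,0,0]],"fingers":[0.3,0.3,0.3,0.3,0.3,1,1,1]}' 40;  python3 fm.py;python3 pl.py .425 -.28 .215 .3577
```

```text
time_s: 16.5
position: [0.6957, 0.1889, 0.0517]
orientation: [0.984, 0.177, 0.002, -0.0]
force: [0.2, -0.4, 0.5]
gripper_width: 0.646
time_s: 17.17
position: [0.6971, 0.1899, 0.2252]
orientation: [0.984, 0.177, 0.006, -0.001]
force: [0.5, 0.2, 1.6]
gripper_width: 0.849
scene 0.86 coloured [ 0.5222 -0.2981] res 1.9 
scene 0.79 SILVER [ 0.4649 -0.3676] res 1.5 
scene 0.78 coloured [ 0.355  -0.3495] res 0.6 
scene 0.55 SILVER [ 0.4202 -0.2826] res 1.0 
scene 0.48 coloured [ 0.4521 -0.4623] res 0.6 
side 0.98 coloured [ 0.5222 -0.3031] res 0.9 
side 0.9 SILVER [ 0.4268 -0.2816] res 0.4 
side 0.84 SILVER [ 0.462  -0.3641] res 0.7 
side 0.83 SILVER [0.6831 0.2912] res 1.7 
side 0.67 coloured [ 0.3598 -0.3529] res 0.7 
side 0.61 coloured [ 0.4473 -0.4669] res 1.5 CUT
side 0.52 SILVER [0.7311 0.2532] res 3.3 
wrist 0.82 SILVER [0.6628 0.2656] res 0.8 
wrist 0.67 SILVER [0.6944 0.1872] res 2.4 
wrist 0.51 SILVER [ 0.708  -0.0836] res 1.7 CUT
wrist 0.4 SILVER [0.4335 0.2248] res 32.4 
t 17.47 pos [0.694  0.1882 0.2166] a 0.3568 tilt [-1.7e-03 -3.0e-04 -1.0e+00] F [-0.1 -0.1  0.5] w 0.998
t 17.47 pos [0.694  0.1882 0.2166] a 0.3568 tilt [-1.7e-03 -3.0e-04 -1.0e+00] F [-0.1 -0.1  0.5] w 0.998
slide units [-10.389   8.62    0.056] norm 13.5 a now 0.3568
rot units [-0.003  0.017 -0.009] slide after rot [-10.397   8.611   0.04 ]
```

```bash
python3 -m jog '{"slide":[[-0.6,0.4,0],[-0.76,0.63,0],[-0.76,0.63,0],[-0.76,0.63,0],[-0.76,0.63,0],[-0.76,0.63,0],[-0.76,0.63,0],[-0.76,0.63,0]],"rot":[[0,0,0],[0,0,0],[0,0,0],[0,0,0],[0,0,0],[0,0,0],[0,0,0],[0,0,0]],"fingers":[1,1,1,1,1,1,1,1]}' 40;  python3 -m jog '{"slide":[[-0.76,0.63,0],[-0.76,0.63,0],[-0.76,0.63,0],[-0.76,0.63,0],[-0.76,0.63,0],[0,0,0],[0,0,0]],"rot":[[0,0,0],[0,0,0],[0,0,0],[0,0,0],[0,0,0],[0,0,0],[0,0,0]],"fingers":[1,1,1,1,1,1,1]}' 40; python3 fm.py | grep -E "wrist|pos";python3 pl.py .425 -.281 .136 .3577
```

```text
time_s: 18.13
position: [0.5384, -0.0758, 0.2173]
orientation: [0.984, 0.177, 0.0, -0.001]
force: [-0.1, -0.7, 1.0]
gripper_width: 1.0
time_s: 18.72
position: [0.44, -0.2474, 0.2172]
orientation: [0.985, 0.175, 0.0, -0.001]
force: [0.3, -0.8, -0.1]
gripper_width: 1.003
wrist 0.9 coloured [ 0.5238 -0.3007] res 0.6 
wrist 0.82 SILVER [ 0.4277 -0.2792] res 0.9 
wrist 0.82 coloured [ 0.4516 -0.465 ] res 1.5 
wrist 0.8 coloured [ 0.3555 -0.3496] res 1.9 
wrist 0.66 SILVER [ 0.463  -0.3655] res 0.5 
t 19.02 pos [ 0.4425 -0.244   0.218 ] a 0.3596 tilt [ 0.0018  0.0013 -1.    ] F [-0.4 -0.5  0.1] w 1.001
t 19.02 pos [ 0.4425 -0.244   0.218 ] a 0.3596 tilt [ 0.0018  0.0013 -1.    ] F [-0.4 -0.5  0.1] w 1.001
slide units [-0.741  0.714  2.048] norm 2.29 a now 0.3596
rot units [-0.006 -0.021  0.019] slide after rot [-0.735  0.714  2.05 ]
```

```bash
python3 -m jog '{"slide":[[-0.3,0.3,0.3],[-0.39,0.39,0.6],[0,0,0.6],[0,0,0.55],[0,0,0],[0,0,0]],"rot":[[0,0,0],[0,0,0],[0,0,0],[0,0,0],[0,0,0],[0,0,0]],"fingers":[0.5,0.5,0.5,0.5,0.5,0.5]}' 40; python3 fm.py | grep -E "wrist|pos";python3 pl.py .427 -.280 .036 .3577
```

```text
time_s: 19.52
position: [0.4257, -0.2797, 0.1356]
orientation: [0.984, 0.178, 0.0, -0.001]
force: [0.1, -0.3, 0.1]
gripper_width: 0.752
wrist 0.76 SILVER [ 0.4272 -0.279 ] res 1.4 
wrist 0.76 coloured [ 0.5237 -0.2988] res 1.7 
wrist 0.74 coloured [ 0.4568 -0.4639] res 2.7 
wrist 0.6 coloured [ 0.376  -0.3391] res 9.8 
wrist 0.56 SILVER [ 0.4618 -0.3668] res 1.0 
t 19.82 pos [ 0.4265 -0.2812  0.1374] a 0.3571 tilt [ 3.7e-03 -8.0e-04 -1.0e+00] F [ 0.4  0.6 -0.2] w 0.752
t 19.82 pos [ 0.4265 -0.2812  0.1374] a 0.3571 tilt [ 3.7e-03 -8.0e-04 -1.0e+00] F [ 0.4  0.6 -0.2] w 0.752
slide units [ 0.014 -0.028  2.534] norm 2.53 a now 0.3571
rot units [ 0.02  -0.032 -0.006] slide after rot [ 0.022 -0.023  2.534]
```

```bash
python3 -m jog '{"slide":[[0.02,-0.03,0.7],[0,0,0.7],[0,0,0.7],[0,0,0.44],[0,0,0],[0,0,0],[0,0,0],[0,0,0]],"rot":[[0,0,0],[0,0,0],[0,0,0],[0,0,0],[0,0,0],[0,0,0],[0,0,0],[0,0,0]],"fingers":[0.5,0.5,0.5,0.5,0.5,0.5,-1,-1]}' 40; python3 -m jog '{"slide":[[0,0,0],[0,0,0],[0,0,0],[0,0,0],[0,0,0],[0,0,0]],"rot":[[0,0,0],[0,0,0],[0,0,0],[0,0,0],[0,0,0],[0,0,0]],"fingers":[-1,-1,-1,-1,-1,-1]}' 40; python3 -m jog '{"slide":[[0,0,-0.5],[0,0,-0.9],[0,0,-0.9],[0,0,-0.9],[0,0,-0.9],[0,0,0],[0,0,0]],"rot":[[0,0,0],[0,0,0],[0,0,0],[0,0,0],[0,0,0],[0,0,0],[0,0,0]],"fingers":[-1,-1,-1,-1,-1,-1,-1]}' 40;python3 pl.py .6057 .2405 .2 .3577
```

```text
time_s: 20.48
position: [0.4274, -0.2801, 0.0362]
orientation: [0.984, 0.177, 0.002, 0.001]
force: [0.6, -0.2, 0.5]
gripper_width: 0.631
time_s: 20.98
position: [0.4267, -0.2795, 0.0357]
orientation: [0.984, 0.177, 0.001, 0.0]
force: [-1.2, 1.5, 7.2]
gripper_width: 0.494
time_s: 21.57
position: [0.4265, -0.2803, 0.2003]
orientation: [0.984, 0.177, 0.002, 0.002]
force: [-0.9, -0.2, -4.1]
gripper_width: 0.49
t 21.57 pos [ 0.4265 -0.2803  0.2003] a 0.3563 tilt [ 0.005  -0.0023 -1.    ] F [-0.9 -0.2 -4.1] w 0.49
slide units [  8.739 -10.639  -0.   ] norm 13.77 a now 0.3563
rot units [ 0.039 -0.038 -0.014] slide after rot [ 8.7530e+00 -1.0627e+01  8.0000e-03]
```

```bash
python3 -m jog '{"slide":[[0.5,-0.6,0],[0.63,-0.77,0],[0.63,-0.77,0],[0.63,-0.77,0],[0.63,-0.77,0],[0.63,-0.77,0],[0.63,-0.77,0],[0.63,-0.77,0]],"rot":[[0,0,0],[0,0,0],[0,0,0],[0,0,0],[0,0,0],[0,0,0],[0,0,0],[0,0,0]],"fingers":[-1,-1,-1,-1,-1,-1,-1,-1]}' 40; python3 -m jog '{"slide":[[0.63,-0.77,0],[0.63,-0.77,0],[0.63,-0.77,0],[0.63,-0.77,0],[0.63,-0.77,0],[0.6,-0.7,0],[0,0,0],[0,0,0]],"rot":[[0,0,0],[0,0,0],[0,0,0],[0,0,0],[0,0,0],[0,0,0],[0,0,0],[0,0,0]],"fingers":[-1,-1,-1,-1,-1,-1,-1,-1]}' 40;python3 pl.py .6057 .2405 .11 .3577
```

```text
time_s: 22.23
position: [0.5249, 0.0151, 0.1966]
orientation: [0.984, 0.177, -0.001, -0.0]
force: [1.1, 0.3, -3.1]
gripper_width: 0.489
time_s: 22.9
position: [0.6011, 0.2391, 0.1959]
orientation: [0.984, 0.18, -0.002, -0.001]
force: [-0.2, -1.2, -3.9]
gripper_width: 0.495
t 22.9 pos [0.6011 0.2391 0.1959] a 0.3618 tilt [-3.4e-03  4.0e-04 -1.0e+00] F [-0.2 -1.2 -3.9] w 0.495
slide units [0.126 0.011 2.146] norm 2.15 a now 0.3618
rot units [-0.016  0.031  0.041] slide after rot [0.119 0.007 2.146]
```

```bash
python3 -m jog '{"slide":[[0.1,0.01,0.4],[0,0,0.8],[0,0,0.8],[0,0,0.15],[0,0,0],[0,0,0]],"rot":[[0,0,0],[0,0,0],[0,0,0],[0,0,0],[0,0,0],[0,0,0]],"fingers":[-1,-1,-1,-1,-1,-1]}' 40;python3 pl.py .6057 .2405 .052 .3577
```

```text
time_s: 23.4
position: [0.6076, 0.2365, 0.1131]
orientation: [0.984, 0.177, 0.001, -0.0]
force: [0.4, 0.2, -3.3]
gripper_width: 0.495
t 23.4 pos [0.6076 0.2365 0.1131] a 0.3554 tilt [ 1.3e-03  4.0e-04 -1.0e+00] F [ 0.4  0.2 -3.3] w 0.495
slide units [-0.012 -0.11   1.526] norm 1.53 a now 0.3554
rot units [ 0.001 -0.014 -0.023] slide after rot [-0.01  -0.11   1.526]
```

```bash
python3 -m jog '{"slide":[[-0.01,-0.1,0.4],[0,0,0.3],[0,0,0]],"rot":[[0,0,0],[0,0,0],[0,0,0]],"fingers":[-1,-1,-1]}' 40;python3 pl.py .6057 .2405 .052 .3577;python3 - <<'E'
from pl import *
w=vision.read_camera("wrist"); zoom(w,0,0,640,480,"w4")
E
```

```text
time_s: 23.65
position: [0.6049, 0.2405, 0.0842]
orientation: [0.984, 0.177, -0.0, 0.0]
force: [-0.5, -0.6, -5.4]
gripper_width: 0.491
t 23.65 pos [0.6049 0.2405 0.0842] a 0.3567 tilt [ 1.e-04 -4.e-04 -1.e+00] F [-0.5 -0.6 -5.4] w 0.491
slide units [0.02  0.007 0.805] norm 0.8 a now 0.3567
rot units [ 0.004  0.001 -0.01 ] slide after rot [0.02  0.007 0.805]
```

View pics/w4.png

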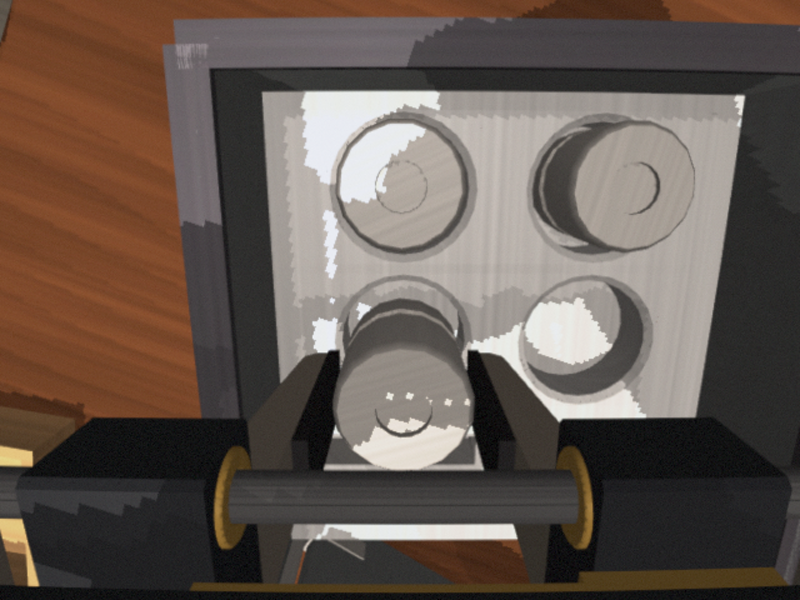

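```bash
python3 -m jog '{"slide":[[0.02,0,0.3],[0,0,0.25],[0,0,0.15],[0,0,0.1],[0,0,0.03],[0,0,0],[0,0,0]],"rot":[[0,0,0],[0,0,0],[0,0,0],[0,0,0],[0,0,0],[0,0,0],[0,0,0]],"fingers":[-1,-1,-1,-1,-1,-1,-1]}' 40;python3 pl.py .6057 .2405 .052 .3577; python3 -m jog '{"slide":[[0,0,0],[0,0,0],[0,0,0],[0,0,0]],"rot":[[0,0,0],[0,0,0],[0,0,0],[0,0,0]],"fingers":[0.3,0.3,0.3,0.3]}' 40; python3 -m jog '{"slide":[[0,0,0],[0,0,-0.4],[0,0,-0.8],[0,0,-0.9],[0,0,-0.9],[0,0,-0.9],[0,0,-0.3],[0,0,0]],"rot":[[0,0,0],[0,0,0],[0,0,0],[0,0,0],[0,0,0],[0,0,0],[0,0,0],[0,0,0]],"fingers":[0.3,0.3,0.3,0.3,0.3,1,1,1]}' 40;  python3 fm.py;python3 pl.py .463 -.366 .215 .3577
```

```text
time_s: 24.28
position: [0.6066, 0.2417, 0.052]
orientation: [0.984, 0.177, 0.001, -0.0]
force: [-0.0, 0.5, -3.1]
gripper_width: 0.496
t 24.28 pos [0.6066 0.2417 0.052 ] a 0.3568 tilt [ 0.0022  0.001  -1.    ] F [-0.   0.5 -3.1] w 0.496
slide units [-0.03   0.019  0.001] norm 0.04 a now 0.3568
rot units [-0.001 -0.024 -0.009] slide after rot [-0.03   0.019  0.001]
time_s: 24.62
position: [0.6069, 0.2417, 0.0526]
orientation: [0.984, 0.177, 0.002, -0.0]
force: [0.1, -0.5, -0.4]
gripper_width: 0.649
time_s: 25.28
position: [0.6081, 0.2426, 0.2246]
orientation: [0.984, 0.177, 0.005, -0.001]
force: [0.1, 0.0, -0.1]
gripper_width: 0.84
scene 0.7 SILVER [0.6322 0.2404] res 5.1 
scene 0.7 SILVER [ 0.4611 -0.3654] res 1.7 
scene 0.69 coloured [ 0.4519 -0.4602] res 1.7 
scene 0.63 SILVER [0.5888 0.2309] res 2.0 
scene 0.59 SILVER [0.6605 0.1624] res 4.2 
scene 0.52 coloured [ 0.5175 -0.3011] res 1.0 
scene 0.52 SILVER [0.7731 0.0019] res 6.1 
scene 0.48 coloured [ 0.3517 -0.3479] res 0.5 
side 0.83 SILVER [0.6276 0.2812] res 2.4 
side 0.83 coloured [ 0.4538 -0.4654] res 0.6 CUT
side 0.74 coloured [ 0.5217 -0.3008] res 1.0 
side 0.72 SILVER [ 0.4588 -0.3644] res 1.3 
side 0.72 coloured [ 0.3574 -0.3555] res 0.2 
side 0.65 SILVER [0.737  0.2498] res 3.0 
side 0.52 SILVER [0.6873 0.2935] res 1.2 
wrist 0.92 SILVER [0.6049 0.2407] res 0.7 
wrist 0.86 SILVER [0.6973 0.1863] res 1.1 
wrist 0.58 SILVER [0.6695 0.2635] res 1.9 
t 25.58 pos [0.6052 0.2409 0.2178] a 0.3568 tilt [-1.5e-03 -5.0e-04 -1.0e+00] F [-0.2 -0.1 -0.1] w 1.0
t 25.58 pos [0.6052 0.2409 0.2178] a 0.3568 tilt [-1.5e-03 -5.0e-04 -1.0e+00] F [-0.2 -0.1 -0.1] w 1.0
slide units [-8.631 12.974  0.084] norm 15.58 a now 0.3568
rot units [-0.     0.016 -0.009] slide after rot [-8.642 12.967  0.07 ]
```

```bash
python3 -m jog '{"slide":[[-0.4,0.7,0],[-0.53,0.8,0],[-0.53,0.8,0],[-0.53,0.8,0],[-0.53,0.8,0],[-0.53,0.8,0],[-0.53,0.8,0],[-0.53,0.8,0]],"rot":[[0,0,0],[0,0,0],[0,0,0],[0,0,0],[0,0,0],[0,0,0],[0,0,0],[0,0,0]],"fingers":[0.5,0.5,0.5,0.5,0.5,0.5,0.5,0.5]}' 40;  python3 -m jog '{"slide":[[-0.53,0.8,0],[-0.53,0.8,0],[-0.53,0.8,0],[-0.53,0.8,0],[-0.53,0.8,0],[-0.53,0.8,0],[0,0,0],[0,0,0]],"rot":[[0,0,0],[0,0,0],[0,0,0],[0,0,0],[0,0,0],[0,0,0],[0,0,0],[0,0,0]],"fingers":[0.5,0.5,0.5,0.5,0.5,0.5,0.5,0.5]}' 40; python3 fm.py | grep -E "wrist|pos";python3 pl.py .462 -.366 .136 .3577
```

```text
time_s: 26.25
position: [0.5388, -0.0539, 0.2186]
orientation: [0.984, 0.177, 0.0, -0.001]
force: [0.4, 0.1, 0.7]
gripper_width: 0.747
time_s: 26.92
position: [0.4863, -0.2788, 0.218]
orientation: [0.985, 0.175, 0.0, -0.001]
force: [0.9, 0.5, -0.1]
gripper_width: 0.749
wrist 0.95 coloured [ 0.3805 -0.3395] res 9.0 
wrist 0.77 coloured [ 0.5248 -0.301 ] res 1.1 
wrist 0.73 coloured [ 0.4568 -0.4617] res 4.0 
wrist 0.67 SILVER [ 0.651  -0.2868] res 47.7 CUT
wrist 0.63 SILVER [ 0.463  -0.3672] res 2.4 
t 27.22 pos [ 0.4885 -0.2748  0.2194] a 0.3596 tilt [ 0.0018  0.0011 -1.    ] F [-0.1  0.3  0.3] w 0.75
t 27.22 pos [ 0.4885 -0.2748  0.2194] a 0.3596 tilt [ 0.0018  0.0011 -1.    ] F [-0.1  0.3  0.3] w 0.75
slide units [-1.427  1.901  2.081] norm 3.16 a now 0.3596
rot units [-0.004 -0.021  0.019] slide after rot [-1.419  1.903  2.084]
```

```bash
python3 -m jog '{"slide":[[-0.45,0.6,0.1],[-0.5,0.65,0.4],[-0.48,0.65,0.6],[0,0,0.6],[0,0,0.4],[0,0,0],[0,0,0]],"rot":[[0,0,0],[0,0,0],[0,0,0],[0,0,0],[0,0,0],[0,0,0],[0,0,0]],"fingers":[0.5,0.5,0.5,0.5,0.5,0.5,0.5]}' 40; python3 fm.py | grep -E "wrist|pos";python3 pl.py .463 -.366 .036 .3577
```

```text
time_s: 27.8
position: [0.4613, -0.3664, 0.1349]
orientation: [0.984, 0.178, 0.001, -0.001]
force: [0.9, 0.0, 0.6]
gripper_width: 0.751
wrist 0.95 SILVER [ 0.4615 -0.3678] res 0.4 
wrist 0.95 coloured [ 0.3828 -0.3521] res 13.5 
wrist 0.89 coloured [ 0.4599 -0.4638] res 4.8 
wrist 0.71 coloured [ 0.524  -0.3002] res 0.7 
t 28.1 pos [ 0.4618 -0.3677  0.1366] a 0.3574 tilt [ 3.5e-03 -8.0e-04 -1.0e+00] F [-0.6 -0.6  0.5] w 0.75
t 28.1 pos [ 0.4618 -0.3677  0.1366] a 0.3574 tilt [ 3.5e-03 -8.0e-04 -1.0e+00] F [-0.6 -0.6  0.5] w 0.75
slide units [ 0.035 -0.034  2.516] norm 2.52 a now 0.3574
rot units [ 0.019 -0.03  -0.003] slide after rot [ 0.043 -0.029  2.516]
```

```bash
python3 -m jog '{"slide":[[0.01,-0.01,0.7],[0,0,0.7],[0,0,0.7],[0,0,0.43],[0,0,0],[0,0,0],[0,0,0],[0,0,0]],"rot":[[0,0,0],[0,0,0],[0,0,0],[0,0,0],[0,0,0],[0,0,0],[0,0,0],[0,0,0]],"fingers":[0.5,0.5,0.5,0.5,0.5,0.5,-1,-1]}' 40; python3 -m jog '{"slide":[[0,0,0],[0,0,0],[0,0,0],[0,0,0],[0,0,0],[0,0,0]],"rot":[[0,0,0],[0,0,0],[0,0,0],[0,0,0],[0,0,0],[0,0,0]],"fingers":[-1,-1,-1,-1,-1,-1]}' 40; python3 -m jog '{"slide":[[0,0,-0.5],[0,0,-0.9],[0,0,-0.9],[0,0,-0.9],[0,0,-0.9],[0,0,0],[0,0,0]],"rot":[[0,0,0],[0,0,0],[0,0,0],[0,0,0],[0,0,0],[0,0,0],[0,0,0]],"fingers":[-1,-1,-1,-1,-1,-1,-1]}' 40;python3 pl.py .6337 .1656 .2 .3577
```

```text
time_s: 28.77
position: [0.4627, -0.3678, 0.036]
orientation: [0.984, 0.177, 0.002, 0.001]
force: [0.7, -0.7, 0.1]
gripper_width: 0.629
time_s: 29.27
position: [0.4621, -0.3676, 0.0355]
orientation: [0.984, 0.177, 0.001, 0.001]
force: [-2.1, 1.7, 6.6]
gripper_width: 0.493
time_s: 29.85
position: [0.4617, -0.3678, 0.1999]
orientation: [0.984, 0.177, 0.002, 0.001]
force: [-0.7, -0.4, -4.5]
gripper_width: 0.49
t 29.85 pos [ 0.4617 -0.3678  0.1999] a 0.3564 tilt [ 0.0045 -0.002  -1.    ] F [-0.7 -0.4 -4.5] w 0.49
slide units [  8.683 -10.996  -0.011] norm 14.01 a now 0.3564
rot units [ 0.034 -0.035 -0.013] slide after rot [ 8.6970e+00 -1.0984e+01 -3.0000e-03]
```

```bash
python3 -m jog '{"slide":[[0.3,-0.7,0],[0.5,-0.85,0],[0.5,-0.85,0],[0.5,-0.85,0],[0.5,-0.85,0],[0.5,-0.85,0],[0.6,-0.77,0],[0.65,-0.75,0]],"rot":[[0,0,0],[0,0,0],[0,0,0],[0,0,0],[0,0,0],[0,0,0],[0,0,0],[0,0,0]],"fingers":[-1,-1,-1,-1,-1,-1,-1,-1]}' 40; python3 -m jog '{"slide":[[0.7,-0.7,0],[0.7,-0.7,0],[0.7,-0.7,0],[0.7,-0.7,0],[0.7,-0.7,0],[0.6,-0.6,0],[0.3,-0.2,0],[0,0,0]],"rot":[[0,0,0],[0,0,0],[0,0,0],[0,0,0],[0,0,0],[0,0,0],[0,0,0],[0,0,0]],"fingers":[-1,-1,-1,-1,-1,-1,-1,-1]}' 40; python3 -m jog '{"slide":[[0,0,0]],"rot":[[0,0,0]],"fingers":[-1]}';python3 pl.py .6337 .1656 .11 .3577
```

```text
time_s: 30.52
position: [0.5203, -0.0664, 0.1961]
orientation: [0.984, 0.177, -0.001, -0.001]
force: [1.9, -0.3, -3.0]
gripper_width: 0.494
time_s: 31.18
position: [0.6263, 0.1595, 0.1955]
orientation: [0.984, 0.18, -0.001, -0.002]
force: [-0.7, -0.1, -3.9]
gripper_width: 0.488
time_s: 31.27
position: [0.6257, 0.1549, 0.1956]
orientation: [0.984, 0.178, -0.002, -0.0]
force: [0.2, -1.0, -3.3]
gripper_width: 0.493
t 31.27 pos [0.6257 0.1549 0.1956] a 0.3587 tilt [-3.4e-03 -5.0e-04 -1.0e+00] F [ 0.2 -1.  -3.3] w 0.493
slide units [ 0.288 -0.18   2.14 ] norm 2.17 a now 0.3587
rot units [-0.008  0.034  0.01 ] slide after rot [ 0.28  -0.182  2.141]
```

```bash
python3 -m jog '{"slide":[[0.27,-0.19,0.4],[0,0,0.8],[0,0,0.8],[0,0,0.15],[0,0,0],[0,0,0]],"rot":[[0,0,0],[0,0,0],[0,0,0],[0,0,0],[0,0,0],[0,0,0]],"fingers":[-1,-1,-1,-1,-1,-1]}' 40;python3 pl.py .6337 .1656 .052 .3577
```

```text
time_s: 31.77
position: [0.6351, 0.1644, 0.1131]
orientation: [0.984, 0.177, 0.001, -0.0]
force: [0.7, -0.5, -3.5]
gripper_width: 0.49
t 31.77 pos [0.6351 0.1644 0.1131] a 0.3554 tilt [ 1.4e-03  3.0e-04 -1.0e+00] F [ 0.7 -0.5 -3.5] w 0.49
slide units [-0.026 -0.041  1.527] norm 1.53 a now 0.3554
rot units [ 0.002 -0.015 -0.023] slide after rot [-0.023 -0.041  1.528]
```

```bash
python3 -m jog '{"slide":[[-0.02,-0.03,0.4],[0,0,0.3],[0,0,0.3],[0,0,0.25],[0,0,0.15],[0,0,0.1],[0,0,0.02],[0,0,0]],"rot":[[0,0,0],[0,0,0],[0,0,0],[0,0,0],[0,0,0],[0,0,0],[0,0,0],[0,0,0]],"fingers":[-1,-1,-1,-1,-1,-1,-1,-1]}' 40;python3 pl.py .6337 .1656 .052 .3577; python3 -m jog '{"slide":[[0,0,0],[0,0,0],[0,0,0],[0,0,0]],"rot":[[0,0,0],[0,0,0],[0,0,0],[0,0,0]],"fingers":[0.3,0.3,0.3,0.3]}' 40; python3 -m jog '{"slide":[[0,0,0],[0,0,-0.4],[0,0,-0.8],[0,0,-0.9],[0,0,-0.9],[0,0,-0.9],[0,0,-0.3],[0,0,0]],"rot":[[0,0,0],[0,0,0],[0,0,0],[0,0,0],[0,0,0],[0,0,0],[0,0,0],[0,0,0]],"fingers":[0.3,0.3,0.3,0.3,0.3,0.5,0.5,0.5]}' 40;  python3 - <<'E'
from pl import *
st()
w=vision.read_camera("wrist"); zoom(w,0,0,640,480,"w5")
E
```

```text
time_s: 32.43
position: [0.6342, 0.1666, 0.0521]
orientation: [0.984, 0.177, 0.001, -0.0]
force: [-0.1, -0.4, -4.6]
gripper_width: 0.495
t 32.43 pos [0.6342 0.1666 0.0521] a 0.3568 tilt [ 2.1e-03  9.0e-04 -1.0e+00] F [-0.1 -0.4 -4.6] w 0.495
slide units [-0.02   0.019  0.002] norm 0.03 a now 0.3568
rot units [-0.001 -0.023 -0.009] slide after rot [-0.02   0.019  0.002]
time_s: 32.77
position: [0.6346, 0.1666, 0.0528]
orientation: [0.984, 0.177, 0.002, -0.0]
force: [-1.7, 0.3, 0.6]
gripper_width: 0.65
time_s: 33.43
position: [0.6358, 0.1673, 0.2247]
orientation: [0.984, 0.177, 0.005, -0.0]
force: [0.6, 0.2, -0.1]
gripper_width: 0.748
t 33.43 pos [0.6358 0.1673 0.2247] a 0.3566 tilt [ 0.0096  0.0025 -1.    ] F [ 0.6  0.2 -0.1] w 0.748
```

View pics/w5.png

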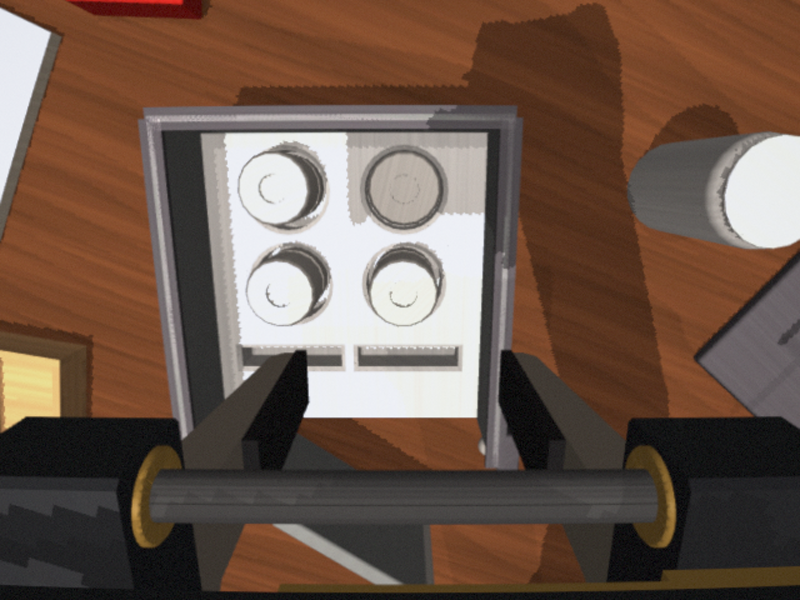

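```bash
python3 -m jog '{"slide":[[0,0,-0.9],[0,0,-0.9],[-0.4,0.85,0],[-0.4,0.85,0],[-0.4,0.85,0],[-0.4,0.85,0],[-0.4,0.85,0],[-0.4,0.85,0]],"rot":[[0,0,0],[0,0,0],[0,0,0],[0,0,0],[0,0,0],[0,0,0],[0,0,0],[0,0,0]],"fingers":[0,0,0,0,0,0,0,0]}' 40; python3 -m jog '{"slide":[[-0.4,0.85,0],[-0.4,0.85,0],[-0.4,0.85,0],[-0.4,0.85,0],[0,0,0],[0,0,0],[0,0,0],[0,0,0]],"rot":[[0,0,0],[0,0,0],[0,0,0],[0,0,0],[0,0,-0.95],[0,0,-0.95],[0,0,-0.95],[0,0,-0.95]],"fingers":[0,0,0,0,0,0,0,0]}' 40; python3 -m jog '{"slide":[[0,0,0],[0,0,0],[0,0,0],[0,0,0],[0,0,0],[0,0,0],[0,0,0]],"rot":[[0,0,-0.95],[0,0,-0.95],[0,0,-0.95],[0,0,-0.95],[0,0,-0.95],[0,0,-0.2],[0,0,0]],"fingers":[0,0,0,0,0,0,0]}' 40; python3 pl.py .598 -.30 .3 1.231
```

```text
time_s: 34.15
position: [0.6133, -0.0605, 0.2892]
orientation: [0.984, 0.177, -0.001, -0.001]
force: [0.2, 0.2, -0.1]
gripper_width: 0.501
time_s: 34.82
position: [0.6012, -0.2085, 0.2887]
orientation: [0.932, 0.362, -0.001, -0.001]
force: [0.7, 0.4, 1.1]
gripper_width: 0.502
time_s: 35.4
position: [0.6016, -0.2083, 0.2896]
orientation: [0.817, 0.577, 0.0, -0.001]
force: [-0.6, 0.6, -0.8]
gripper_width: 0.5
t 35.4 pos [ 0.6016 -0.2083  0.2896] a 1.2303 tilt [-0.0011  0.0021 -1.    ] F [-0.6  0.6 -0.8] w 0.5
slide units [-2.19   0.682 -0.266] norm 2.31 a now 1.2303
rot units [-0.018 -0.016 -0.007] slide after rot [-2.191  0.68  -0.261]
```

```bash
python3 -m jog '{"slide":[[-0.8,0.25,-0.1],[-0.8,0.25,-0.2],[-0.6,0.2,0],[0,0,0],[0,0,0]],"rot":[[0,0,0],[0,0,0],[0,0,0],[0,0,0],[0,0,0]],"fingers":[0,0,0,0,0]}' 40
python3 - <<'E'
from pl import *
st()
w=vision.read_camera("wrist"); zoom(w,0,0,640,480,"w6")
import pickle; pickle.dump(w,open("w6.pkl","wb"))
E
```

```text
time_s: 35.82
position: [0.5985, -0.3024, 0.3021]
orientation: [0.818, 0.575, 0.0, -0.001]
force: [0.3, 0.5, -0.1]
gripper_width: 0.501
t 35.82 pos [ 0.5985 -0.3024  0.3021] a 1.2263 tilt [-1.0e-04  1.4e-03 -1.0e+00] F [ 0.3  0.5 -0.1] w 0.501
```

View pics/w6.png

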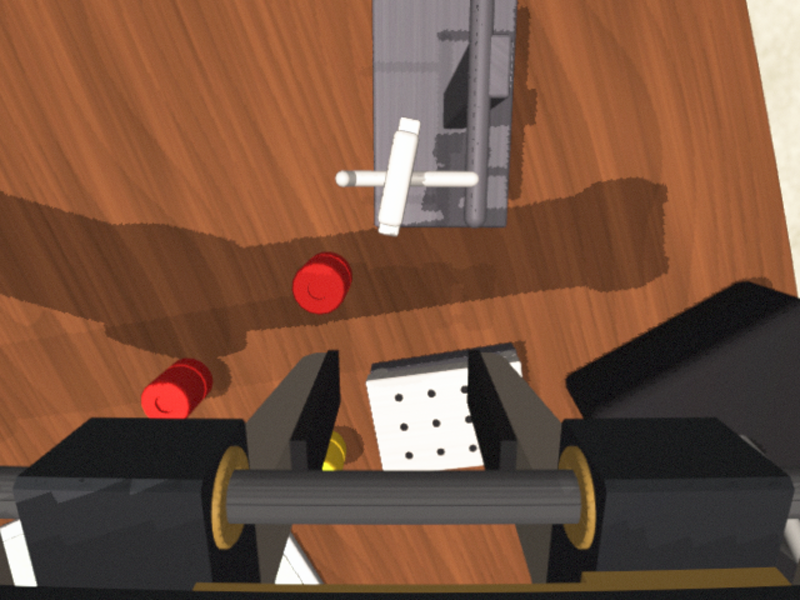

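Run:
```python
from pl import *
import pickle; w=pickle.load(open("w6.pkl","rb")); zoom(w,260,85,390,195,"w6z",s=5.4)
```

```text
(no output)
```

View pics/w6z.png

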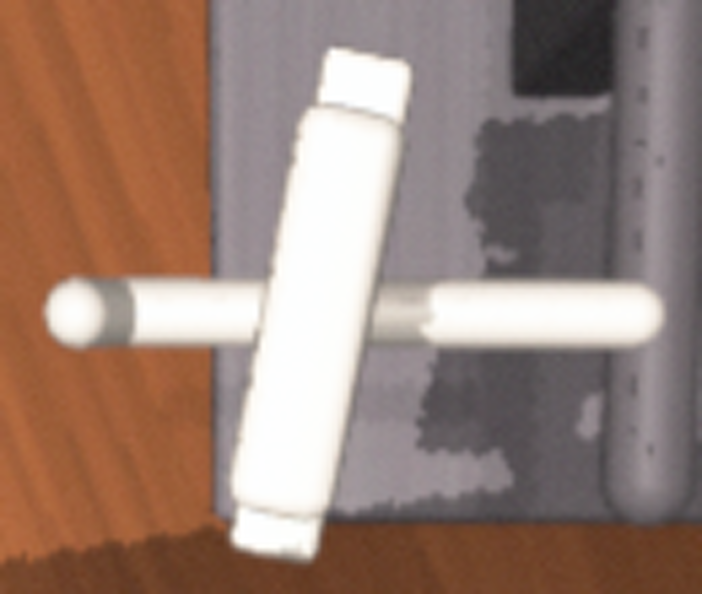

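Run:
```python
from pl import *
import pickle; w=pickle.load(open("w6.pkl","rb"))
f=lambda z:(np.array(z)+.5)/5.4-.5+np.array([260,85])
P={k:plane(w,f(u),z)[0] for k,u,z in [("tl",(305,107),.232),("tr",(404,122),.232),("bl",(233,500),.232),("br",(330,512),.232),("tip",(77,313),.212),("hookR",(430,313),.204),("hookL",(140,313),.204),("barR",(640,60),.2),("barE",(648,490),.2)]}
for k in P: print(k,np.round(P[k],4))
c=(P["tl"]+P["tr"]+P["bl"]+P["br"])/4; d=(P["tl"]+P["tr"]-P["bl"]-P["br"])/2
print("c",c,"len",np.linalg.norm(d),"thick",np.linalg.norm(P["tr"]-P["tl"]),"ang",np.arctan2(d[1],d[0]), "hookdir",np.arctan2(*(P["hookR"]-P["tip"])[1::-1]))
```

```text
tl [ 0.6267 -0.2168  0.232 ]
tr [ 0.6359 -0.2217  0.232 ]
bl [ 0.6055 -0.2525  0.232 ]
br [ 0.6149 -0.2572  0.232 ]
tip [ 0.5945 -0.2277  0.212 ]
hookR [ 0.633  -0.2416  0.204 ]
hookL [ 0.6006 -0.23    0.204 ]
barR [ 0.666  -0.2226  0.2   ]
barE [ 0.6514 -0.2708  0.2   ]
c [ 0.62076833 -0.23705952  0.232     ] len 0.041376513061252784 thick 0.010434983961628178 ang 1.0348379871272289 hookdir -0.3474948573068676
```

```bash
python3 -m jog '{"slide":[[0,0,0],[0,0,0],[0,0,0]],"rot":[[0,0,0.95],[0,0,0.95],[0,0,0]],"fingers":[-0.13,-0.13,-0.13]}' 50; python3 pl.py .6208 -.237 .245 1.035
```

```text
time_s: 36.12
position: [0.5998, -0.2984, 0.3034]
orientation: [0.868, 0.497, 0.001, -0.0]
force: [0.7, 0.0, 0.5]
gripper_width: 0.437
t 36.12 pos [ 0.5998 -0.2984  0.3034] a 1.0412 tilt [ 0.0014  0.0013 -1.    ] F [0.7 0.  0.5] w 0.437
slide units [ 1.587 -0.322  1.463] norm 2.18 a now 1.0412
rot units [ 0.005 -0.019  0.062] slide after rot [ 1.588 -0.331  1.46 ]
```

```bash
python3 -m jog '{"slide":[[0.5,-0.1,0.2],[0.55,-0.11,0.4],[0.53,-0.11,0.5],[0,0,0.3],[0,0,0],[0,0,0]],"rot":[[0,0,0.06],[0,0,0],[0,0,0],[0,0,0],[0,0,0],[0,0,0]],"fingers":[-0.13,-0.13,-0.13,-0.13,-0.13,-0.13]}' 50
python3 - <<'E'
from pl import *
st(); go(.6208,-.237,.214,1.035)
w=vision.read_camera("wrist"); zoom(w,0,0,640,480,"w7")
import pickle; pickle.dump(w,open("w7.pkl","wb"))
E
```

```text
time_s: 36.62
position: [0.6202, -0.2397, 0.2472]
orientation: [0.869, 0.496, 0.0, -0.0]
force: [0.7, -1.6, 0.8]
gripper_width: 0.434
t 36.62 pos [ 0.6202 -0.2397  0.2472] a 1.0372 tilt [ 3.e-04  6.e-04 -1.e+00] F [ 0.7 -1.6  0.8] w 0.434
slide units [ 0.065 -0.022  0.83 ] norm 0.83 a now 1.0372
rot units [-0.001 -0.007  0.022] slide after rot [ 0.065 -0.022  0.83 ]
```

View pics/w7.png

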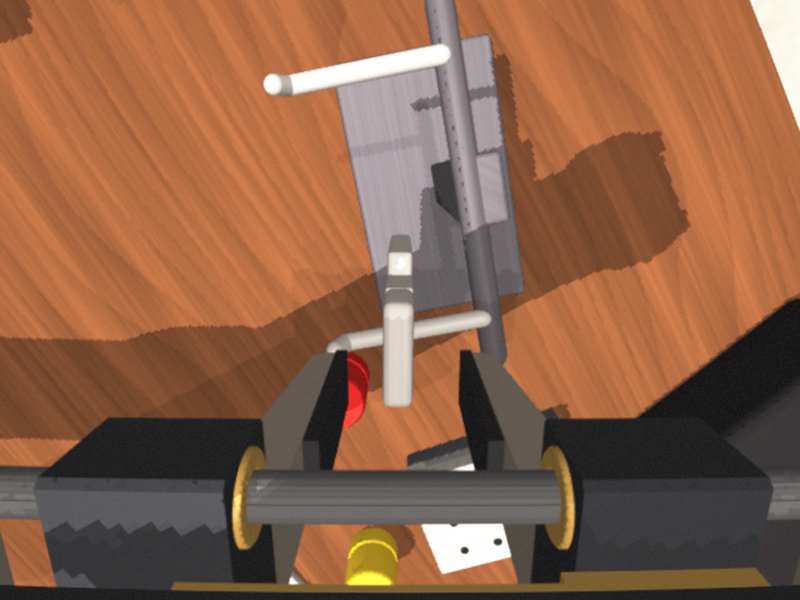

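```bash
python3 -m jog '{"slide":[[0.06,-0.02,0.2],[0,0,0.3],[0,0,0.3],[0,0,0],[0,0,0]],"rot":[[0,0,0],[0,0,0],[0,0,0],[0,0,0],[0,0,0]],"fingers":[-0.13,-0.13,-0.13,-0.13,-0.13]}' 50; python3 pl.py .6208 -.237 .2145 1.035;python3 - <<'E'
from pl import *
for n in ("side","scene"):
    w=vision.read_camera(n); u=proj(w,[.62,-.237,.21])[0].astype(int); print(u); zoom(w,max(u[0]-40,0),max(u[1]-50,0),u[0]+40,u[1]+40,"g1"+n,s=6)
E
```

```text
time_s: 37.08
position: [0.6205, -0.2373, 0.2144]
orientation: [0.869, 0.495, 0.0, -0.001]
force: [0.4, 0.7, 0.2]
gripper_width: 0.435
t 37.08 pos [ 0.6205 -0.2373  0.2144] a 1.0354 tilt [-3.0e-04  1.4e-03 -1.0e+00] F [0.4 0.7 0.2] w 0.435
slide units [ 0.011  0.003 -0.004] norm 0.01 a now 1.0354
rot units [-0.01  -0.011  0.004] slide after rot [ 0.011  0.003 -0.004]
[407 268]
[235 182]
```

View pics/g1side.png

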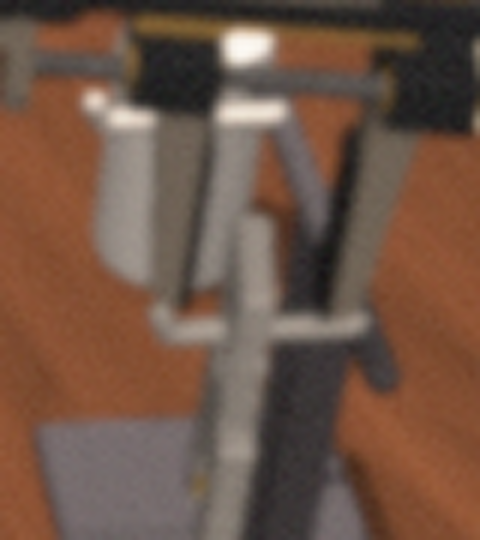

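View pics/g1scene.png

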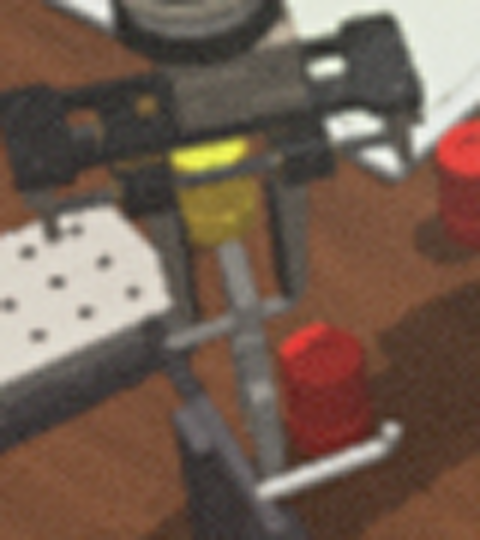

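```bash
python3 -m jog '{"slide":[[0,0,0],[0,0,0],[0,0,0],[0,0,0],[0,0,0],[0,0,0],[0,0,0]],"rot":[[0,0,0],[0,0,0],[0,0,0],[0,0,0],[0,0,0],[0,0,0],[0,0,0]],"fingers":[-1,-1,-1,-1,-1,-1,-1]}' 50; python3 pl.py
```

```text
time_s: 37.77
position: [0.6213, -0.237, 0.216]
orientation: [0.869, 0.495, 0.001, 0.0]
force: [-0.1, 0.8, 2.3]
gripper_width: 0.124
t 37.77 pos [ 0.6213 -0.237   0.216 ] a 1.0357 tilt [ 1.9e-03  6.0e-04 -1.0e+00] F [-0.1  0.8  2.3] w 0.124
```

```bash
python3 -m jog '{"slide":[[0,0,-0.12],[0,0,-0.12],[0,0,-0.1],[0,0,0],[0,0,0]],"rot":[[0,0,0],[0,0,0],[0,0,0],[0,0,0],[0,0,0]],"fingers":[-1,-1,-1,-1,-1]}' 60
python3 - <<'E'
from pl import *
st()
for n in ("side",):
    w=vision.read_camera(n); u=proj(w,[.62,-.237,.21])[0].astype(int); print(u); zoom(w,max(u[0]-50,0),max(u[1]-50,0),u[0]+50,u[1]+60,"g2"+n,s=5)
E
```

```text
time_s: 38.18
position: [0.6213, -0.2372, 0.2294]
orientation: [0.869, 0.495, 0.001, 0.0]
force: [-0.8, 0.2, -3.8]
gripper_width: 0.123
t 38.18 pos [ 0.6213 -0.2372  0.2294] a 1.0356 tilt [ 2.1e-03  5.0e-04 -1.0e+00] F [-0.8  0.2 -3.8] w 0.123
[407 268]
```

View pics/g2side.png

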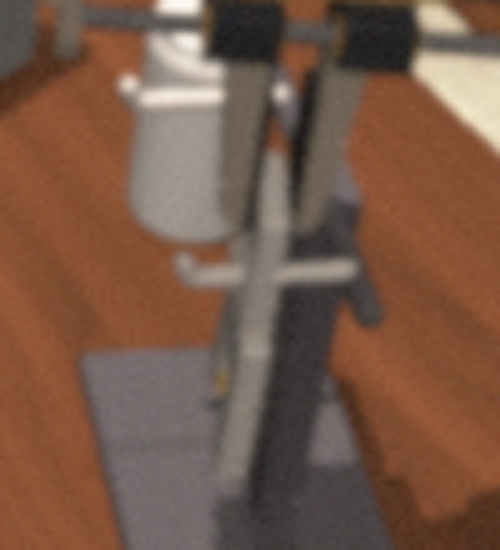

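```bash
python3 -m jog '{"slide":[[-0.04,-0.2,-0.01],[-0.07,-0.37,0],[-0.08,-0.42,0],[-0.09,-0.5,0],[0,0,0],[0,0,0]],"rot":[[0,0,0],[0,0,0],[0,0,0],[0,0,0],[0,0,0],[0,0,0]],"fingers":[-1,-1,-1,-1,-1,-1]}' 60
python3 - <<'E'
from pl import *
st()
for n in ("side",):
    w=vision.read_camera(n); u=proj(w,[.60,-.237,.21])[0].astype(int); print(u); zoom(w,max(u[0]-60,0),max(u[1]-60,0),u[0]+60,u[1]+60,"g3"+n,s=5)
E
```

```text
time_s: 38.73
position: [0.5633, -0.2162, 0.2299]
orientation: [0.869, 0.495, 0.001, 0.0]
force: [0.4, -0.6, -2.5]
gripper_width: 0.124
t 38.73 pos [ 0.5633 -0.2162  0.2299] a 1.0359 tilt [ 1.6e-03 -1.0e-04 -1.0e+00] F [ 0.4 -0.6 -2.5] w 0.124
[398 271]
```

View pics/g3side.png

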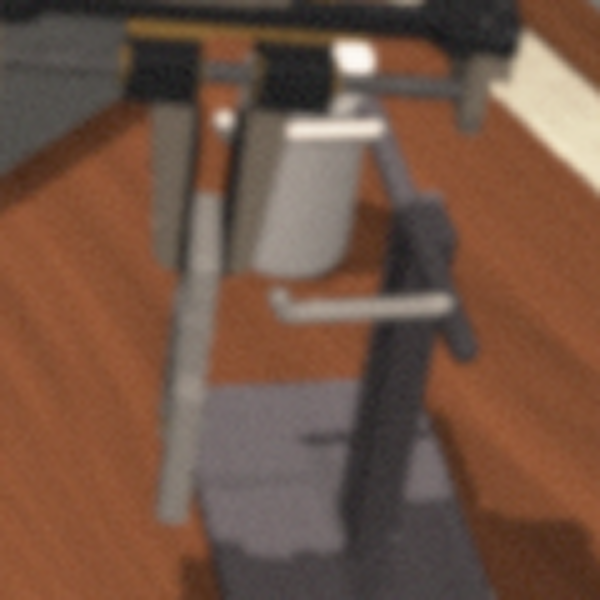

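```bash
python3 -m jog '{"slide":[[0.1,-0.3,-0.2],[0.5,-0.6,-0.3],[0.7,-0.6,-0.3],[0.7,-0.5,0],[0.7,-0.4,0],[0.7,-0.4,0],[0.7,-0.3,0],[0,0,0]],"rot":[[0,0,0],[0,0,0],[0,0,0],[0,0,0],[0,0,0],[0,0,0],[0,0,0],[0,0,-0.5]],"fingers":[-1,-1,-1,-1,-1,-1,-1,-1]}' 60; python3 -m jog '{"slide":[[0,0,0],[0,0,0],[0,0,0],[0,0,0],[0,0,0],[0,0,0],[0,0,0],[0,0,0]],"rot":[[0,0,-0.8],[0,0,-0.9],[0,0,-0.9],[0,0,-0.9],[0,0,-0.9],[0,0,-0.9],[0,0,-0.9],[0,0,-0.9]],"fingers":[-1,-1,-1,-1,-1,-1,-1,-1]}' 60; python3 -m jog '{"slide":[[0,0,0],[0,0,0],[0,0,0],[0,0,0]],"rot":[[0,0,-0.9],[0,0,-0.4],[0,0,0],[0,0,0]],"fingers":[-1,-1,-1,-1]}' 60; python3 pl.py .5833 .1441 .26 1.9285
```

```text
time_s: 39.45
position: [0.542, -0.0036, 0.2628]
orientation: [0.854, 0.521, 0.003, -0.001]
force: [-0.3, 0.9, -3.4]
gripper_width: 0.126
time_s: 40.12
position: [0.5419, -0.0121, 0.2619]
orientation: [0.622, 0.783, 0.001, 0.001]
force: [-0.6, 0.2, -3.4]
gripper_width: 0.123
time_s: 40.45
position: [0.5417, -0.0122, 0.2617]
orientation: [0.572, 0.82, 0.001, 0.001]
force: [0.7, -0.3, -3.7]
gripper_width: 0.125
t 40.45 pos [ 0.5417 -0.0122  0.2617] a 1.924 tilt [ 0.0022  0.0012 -1.    ] F [ 0.7 -0.3 -3.7] w 0.125
slide units [3.305 2.328 0.051] norm 4.04 a now 1.924
rot units [ 0.025 -0.004 -0.045] slide after rot [3.295 2.343 0.044]
```

```bash
python3 -m jog '{"slide":[[0.6,0.42,0],[0.75,0.53,0],[0.75,0.53,0],[0.7,0.5,0],[0.48,0.35,0],[0,0,0],[0,0,0]],"rot":[[0,0,-0.04],[0,0,0],[0,0,0],[0,0,0],[0,0,0],[0,0,0],[0,0,0]],"fingers":[-1,-1,-1,-1,-1,-1,-1]}' 60;python3 - <<'E'
from pl import *
st(); go(.5833,.1441,.19,1.9285)
w=vision.read_camera("wrist"); zoom(w,0,0,640,480,"w8")
import pickle; pickle.dump(w,open("w8.pkl","wb"))
E
```

```text
time_s: 41.03
position: [0.5823, 0.1455, 0.2617]
orientation: [0.569, 0.823, 0.001, 0.0]
force: [0.6, -1.1, -4.3]
gripper_width: 0.125
t 41.03 pos [0.5823 0.1455 0.2617] a 1.9321 tilt [ 0.0015  0.0014 -1.    ] F [ 0.6 -1.1 -4.3] w 0.125
slide units [-0.044  0.006  1.793] norm 1.79 a now 1.9321
rot units [ 0.019 -0.008  0.036] slide after rot [-0.042  0.01   1.793]
```

View pics/w8.png

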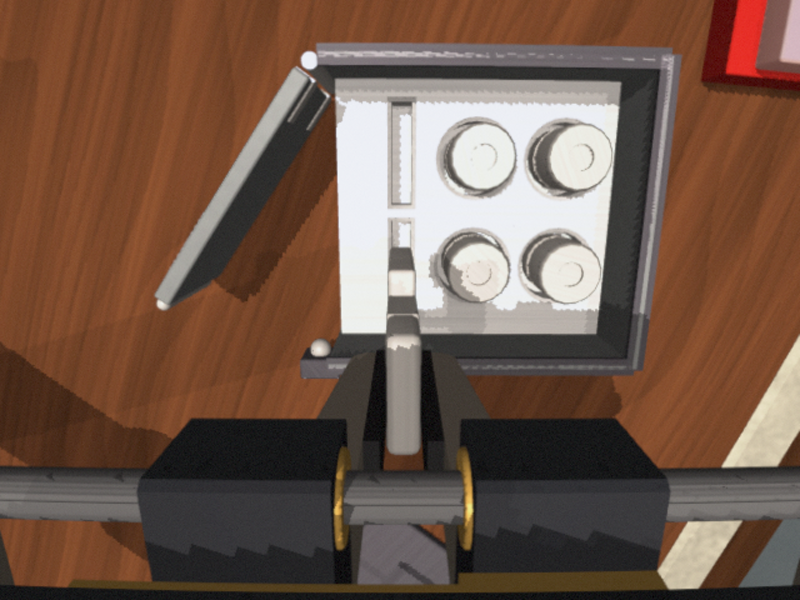

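Run:
```python
from pl import *
import pickle; w=pickle.load(open("w8.pkl","rb")); zoom(w,280,70,380,190,"w8a",s=5);zoom(w,280,190,380,300,"w8b",s=5.4)
```

```text
(no output)
```

View pics/w8a.png

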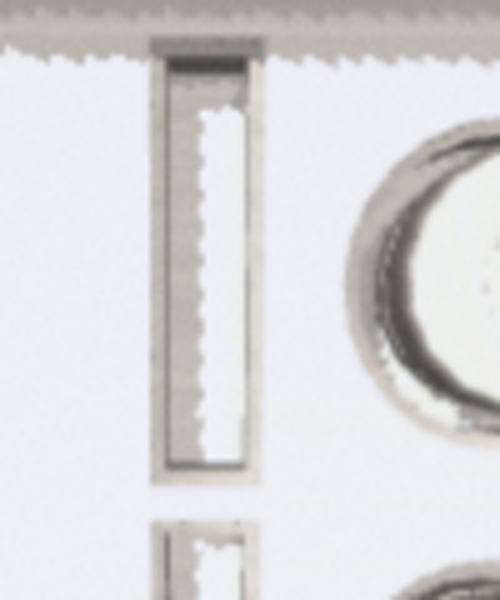

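View pics/w8b.png

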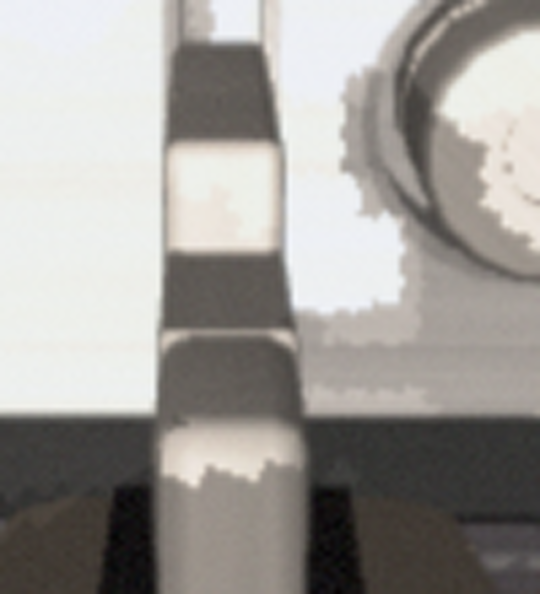

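Run:
```python
from pl import *
import pickle; w=pickle.load(open("w8.pkl","rb"))
fa=lambda z:(np.array(z)+.5)/5-.5+np.array([280,70])
fb=lambda z:(np.array(z)+.5)/5.4-.5+np.array([280,190])
y=.3577;M=np.array([[np.cos(y),np.sin(y)],[-np.sin(y),np.cos(y)]]);o=np.array([.621,.2038])
for n,u,z in [("Ltl",fa((151,40)),.044),("Ltr",fa((264,40)),.044),("Lbl",fa((151,484)),.044),("Lbr",fa((262,484)),.044),("Rtl",fa((152,522)),.044),("Rtr",fa((260,522)),.044),
 ("gb l",fb((172,43)),.152),("gb r",fb((266,43)),.152),("gtop l",fb((160,425)),.262),("gtop r",fb((304,425)),.262),("gtop l",fb((160,425)),.278),("gtop r",fb((304,425)),.278)]:
    p=plane(w,u,z)[0]; print(n,np.round(p,4),np.round(M@(p[:2]-o),4))
s=manip.read_state(); print("tcp",np.round(M@(s["position"][:2]-o),4))
```

```text
Ltl [0.53   0.2577 0.044 ] [-0.0664  0.0824]
Ltr [0.5489 0.2649 0.044 ] [-0.0461  0.0825]
Lbl [0.5572 0.1839 0.044 ] [-0.0667  0.0037]
Lbr [0.5768 0.1912 0.044 ] [-0.0458  0.0037]
Rtl [0.5599 0.1773 0.044 ] [-0.0665 -0.0034]
Rtr [0.579  0.1845 0.044 ] [-0.0461 -0.0034]
gb l [0.566  0.1722 0.152 ] [-0.0626 -0.0103]
gb r [0.5772 0.1764 0.152 ] [-0.0506 -0.0103]
gtop l [0.5728 0.1583 0.262 ] [-0.0611 -0.0258]
gtop r [0.5838 0.1624 0.262 ] [-0.0494 -0.0257]
gtop l [0.5715 0.1633 0.278 ] [-0.0606 -0.0205]
gtop r [0.5814 0.1671 0.278 ] [-0.05   -0.0205]
tcp [-0.0572 -0.043 ]
```

```bash
python3 -m jog '{"slide":[[0,0.01,0.4],[0,0,0.7],[0,0,0.7],[0,0,0.5],[0,0,0],[0,0,0]],"rot":[[0,0,0.03],[0,0,0],[0,0,0],[0,0,0],[0,0,0],[0,0,0]],"fingers":[-1,-1,-1,-1,-1,-1]}' 60;python3 - <<'E'
from pl import *
st(); go(.5833,.1441,.126,1.9285)
y=.3577;M=np.array([[np.cos(y),np.sin(y)],[-np.sin(y),np.cos(y)]]);o=np.array([.621,.2038])
s=manip.read_state(); print("tcp",np.round(M@(s["position"][:2]-o),4))
w=vision.read_camera("wrist"); zoom(w,230,40,430,190,"w9")
import pickle; pickle.dump(w,open("w9.pkl","wb"))
E
```

```text
time_s: 41.58
position: [0.5828, 0.1419, 0.1694]
orientation: [0.572, 0.82, -0.0, 0.0]
force: [1.1, 1.0, -3.5]
gripper_width: 0.126
t 41.58 pos [0.5828 0.1419 0.1694] a 1.9242 tilt [-0.e+00 -3.e-04 -1.e+00] F [ 1.1  1.  -3.5] w 0.126
slide units [0.049 0.03  1.084] norm 1.09 a now 1.9242
rot units [-0.001  0.003 -0.043] slide after rot [0.048 0.03  1.084]
tcp [-0.0574 -0.0447]
```

View pics/w9.png

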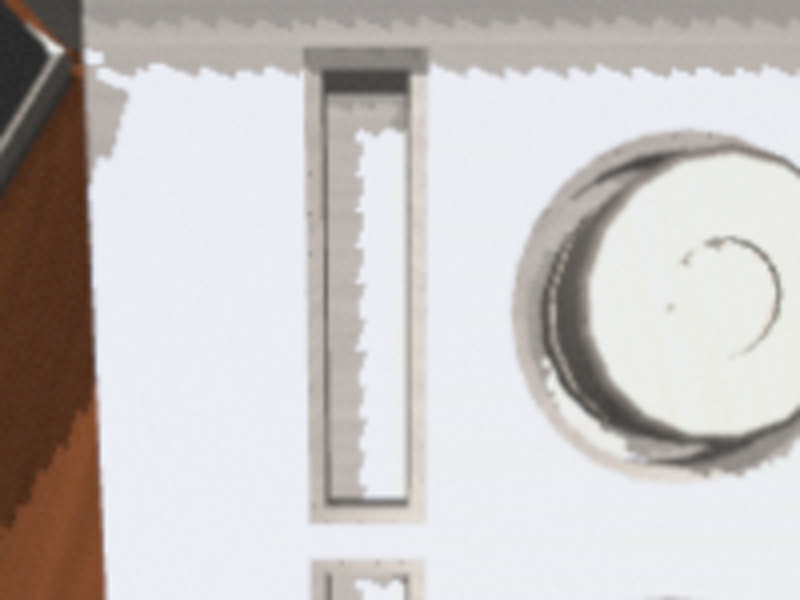

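```bash
python3 -m jog '{"slide":[[0.04,0.02,0.15],[0,0,0.15],[0,0,0.15],[0,0,0],[0,0,0]],"rot":[[0,0,-0.03],[0,0,0],[0,0,0],[0,0,0],[0,0,0]],"fingers":[-1,-1,-1,-1,-1]}' 60;python3 - <<'E'
from pl import *
st(); go(.5833,.1441,.126,1.9285)
w=vision.read_camera("wrist"); zoom(w,230,130,430,280,"w10")
E
```

```text
time_s: 42.05
position: [0.583, 0.1453, 0.1516]
orientation: [0.57, 0.822, 0.0, 0.0]
force: [-0.1, 0.4, -4.3]
gripper_width: 0.125
t 42.05 pos [0.583  0.1453 0.1516] a 1.9298 tilt [ 1.2e-03  3.0e-04 -1.0e+00] F [-0.1  0.4 -4.3] w 0.125
slide units [-0.032 -0.004  0.64 ] norm 0.64 a now 1.9298
rot units [0.013 0.001 0.013] slide after rot [-0.032 -0.003  0.64 ]
```

View pics/w10.png

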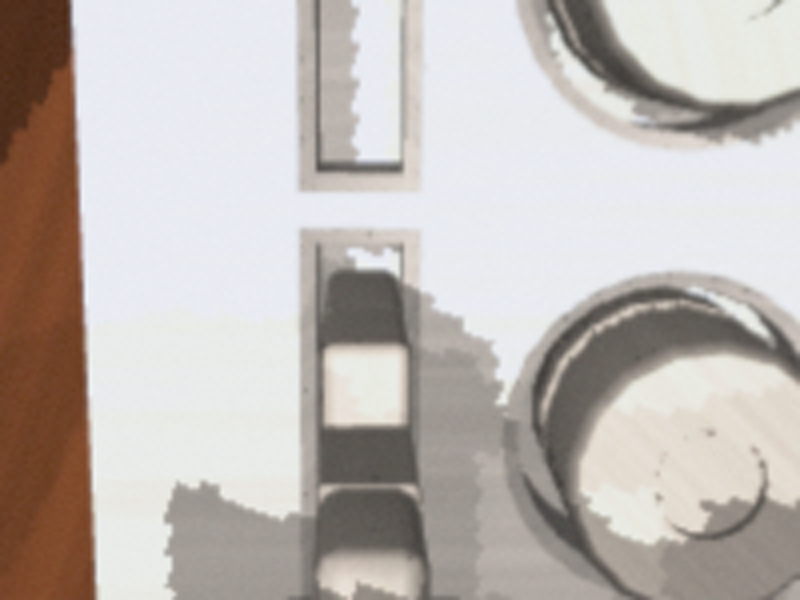

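```bash
python3 -m jog '{"slide":[[-0.03,-0.015,0.15],[0,0,0.15],[0,0,0.15],[0,0,0.12],[0,0,0],[0,0,0]],"rot":[[0,0,0.01],[0,0,0],[0,0,0],[0,0,0],[0,0,0],[0,0,0]],"fingers":[-1,-1,-1,-1,-1,-1]}' 60; python3 pl.py .5833 .1441 .126 1.9285
```

```text
time_s: 42.6
position: [0.5828, 0.1442, 0.1286]
orientation: [0.57, 0.822, 0.001, 0.0]
force: [0.2, -0.2, -4.1]
gripper_width: 0.127
t 42.6 pos [0.5828 0.1442 0.1286] a 1.9289 tilt [ 9.e-04  6.e-04 -1.e+00] F [ 0.2 -0.2 -4.1] w 0.127
slide units [-0.006  0.011  0.064] norm 0.06 a now 1.9289
rot units [ 0.01  -0.003  0.004] slide after rot [-0.006  0.011  0.064]
```

```bash
python3 -m jog '{"slide":[[0,0,0.05],[0,0,0.04],[0,0,0]],"rot":[[0,0,0],[0,0,0],[0,0,0]],"fingers":[-1,-1,-1]}' 60; python3 pl.py
```

```text
time_s: 42.85
position: [0.5837, 0.1444, 0.1262]
orientation: [0.57, 0.822, 0.001, 0.001]
force: [1.3, -1.2, -0.3]
gripper_width: 0.12
t 42.85 pos [0.5837 0.1444 0.1262] a 1.9287 tilt [ 3.3e-03  9.0e-04 -1.0e+00] F [ 1.3 -1.2 -0.3] w 0.12
```

```bash
python3 -m jog '{"slide":[[0,0,0],[0,0,0],[0,0,0],[0,0,0],[0,0,0]],"rot":[[0,0,0],[0,0,0],[0,0,0],[0,0,0],[0,0,0]],"fingers":[-0.3,-0.1,-0.1,-0.1,-0.1]}' 60; python3 -m jog '{"slide":[[0,0,-0.2],[0,0,-0.6],[0,0,-0.8],[0,0,-0.8],[0,0,-0.8],[0,0,0],[0,0,0]],"rot":[[0,0,0],[0,0,0],[0,0,0],[0,0,0],[0,0,0],[0,0,0],[0,0,0]],"fingers":[-0.1,-0.1,-0.1,-0.1,-0.1,-0.1,-0.1]}' 60
python3 - <<'E'
from pl import *
st()
w=vision.read_camera("wrist"); zoom(w,0,0,640,480,"w11")
s=vision.read_camera("side"); zoom(s,240,130,380,280,"s11")
s=vision.read_camera("scene"); zoom(s,150,130,410,355,"c11")
E
```

```text
time_s: 43.27
position: [0.5832, 0.1443, 0.1256]
orientation: [0.57, 0.822, 0.001, 0.001]
force: [-0.2, -0.3, -0.3]
gripper_width: 0.445
time_s: 43.85
position: [0.5838, 0.1446, 0.256]
orientation: [0.57, 0.822, 0.002, 0.002]
force: [0.2, 0.3, -0.9]
gripper_width: 0.451
t 43.85 pos [0.5838 0.1446 0.256 ] a 1.9287 tilt [ 0.0062  0.0012 -1.    ] F [ 0.2  0.3 -0.9] w 0.451
```

View pics/w11.png

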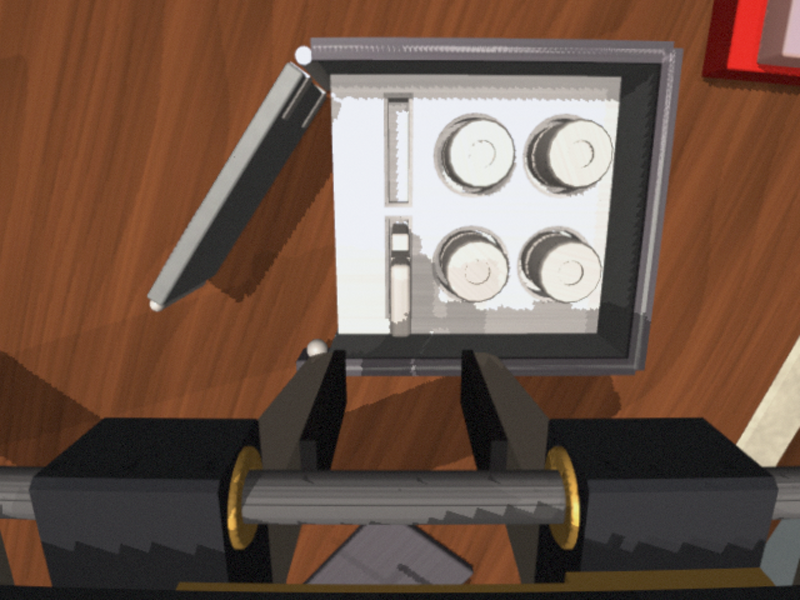

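View pics/s11.png

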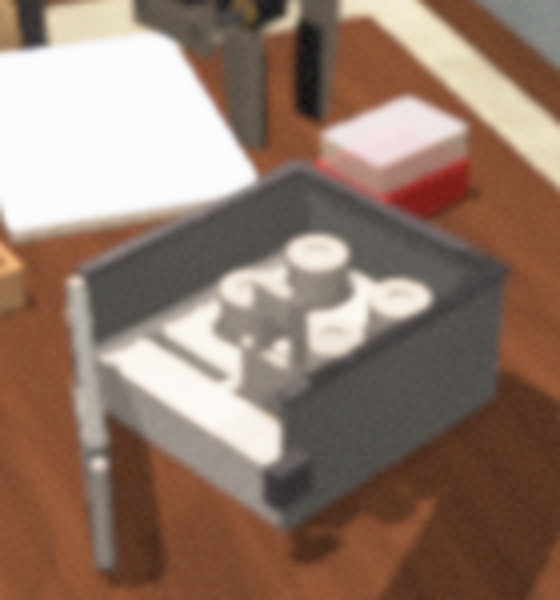

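View pics/c11.png

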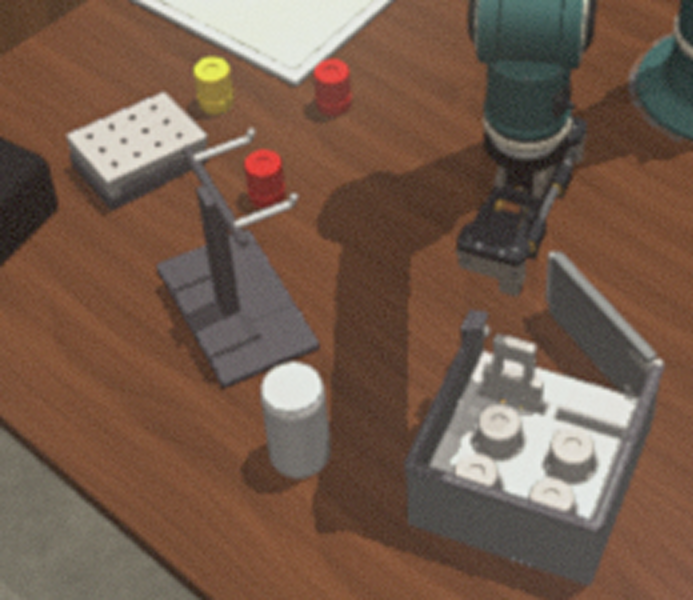

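```bash
python3 -m jog '{"slide":[[0,0,0],[0,0,0],[0,0,0],[0,0,0],[0,0,0],[0,0,0],[0,0,0],[0,0,0]],"rot":[[0,0,0.95],[0,0,0.95],[0,0,0.95],[0,0,0.95],[0,0,0.95],[0,0,0.95],[0,0,0.95],[0,0,0.95]],"fingers":[-1,-1,-1,-1,-1,-1,-1,-1]}' 40; python3 -m jog '{"slide":[[0,0,0],[0,0,0],[0,0,0],[0,0,0],[0,0,0],[0,0,0],[0,0,0],[0,0,0]],"rot":[[0,0,0.95],[0,0,0.95],[0,0,0.95],[0,0,0.95],[0,0,0.95],[0,0,0.95],[0,0,0.95],[0,0,0.95]],"fingers":[-1,-1,-1,-1,-1,-1,-1,-1]}' 40; python3 -m jog '{"slide":[[0,0,0]],"rot":[[0,0,0.5]],"fingers":[-1]}' 40; python3 pl.py .3923 .0874 .256 .3577
```

```text
time_s: 44.67
position: [0.5821, 0.1438, 0.2518]
orientation: [0.835, 0.55, -0.0, -0.0]
force: [0.3, -0.1, -0.6]
gripper_width: 0.006
time_s: 45.33
position: [0.582, 0.1438, 0.2517]
orientation: [0.98, 0.201, -0.001, -0.0]
force: [-0.9, 1.3, 0.3]
gripper_width: 0.006
time_s: 45.42
position: [0.5821, 0.1438, 0.2518]
orientation: [0.984, 0.176, -0.001, -0.0]
force: [-0.5, -0.3, 0.3]
gripper_width: 0.003
t 45.42 pos [0.5821 0.1438 0.2518] a 0.3544 tilt [-0.0012 -0.     -1.    ] F [-0.5 -0.3  0.3] w 0.003
slide units [-4.939 -0.325 -0.099] norm 4.95 a now 0.3544
rot units [-0.004  0.011 -0.033] slide after rot [-4.937 -0.341 -0.105]
```

```bash
python3 -m jog '{"slide":[[-0.6,-0.05,0],[-0.8,-0.05,0],[-0.8,-0.05,0],[-0.8,-0.05,0],[-0.8,-0.05,0],[-0.7,-0.05,0],[-0.43,-0.04,0],[0,0,0]],"rot":[[0,0,0],[0,0,0],[0,0,0],[0,0,0],[0,0,0],[0,0,0],[0,0,0],[0,0,0]],"fingers":[-1,-1,-1,-1,-1,-1,-1,-1]}' 40
python3 - <<'E'
from pl import *
st(); go(.3923,.0874,.075,.3577)
w=vision.read_camera("wrist"); zoom(w,0,0,640,480,"w12")
import pickle; pickle.dump(w,open("w12.pkl","wb"))
E
```

```text
time_s: 46.08
position: [0.3898, 0.0861, 0.2519]
orientation: [0.984, 0.178, -0.001, 0.001]
force: [0.4, -0.1, -0.8]
gripper_width: 0.004
t 46.08 pos [0.3898 0.0861 0.2519] a 0.358 tilt [-0.0014 -0.002  -1.    ] F [ 0.4 -0.1 -0.8] w 0.004
slide units [ 0.078 -0.014  4.423] norm 4.42 a now 0.358
rot units [0.014 0.02  0.003] slide after rot [ 0.069 -0.008  4.423]
```

View pics/w12.png

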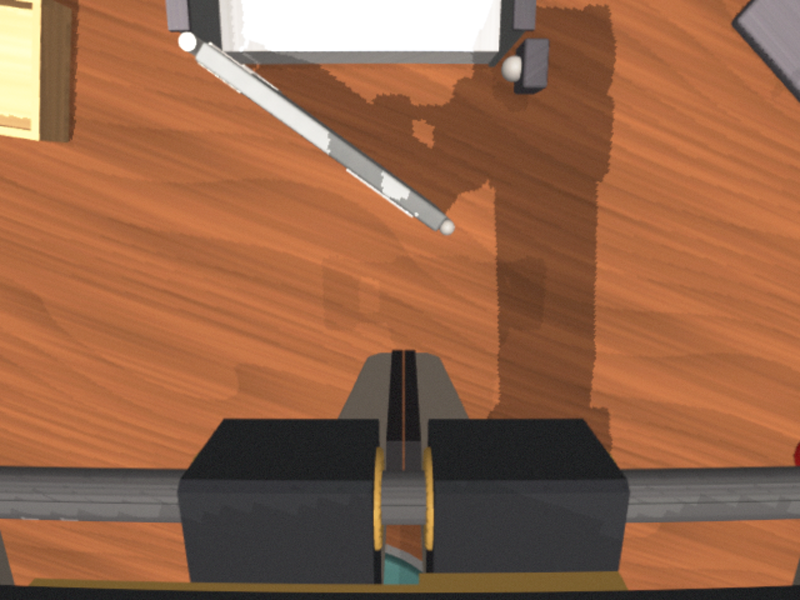

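```bash
python3 -m jog '{"slide":[[0,0,0.5],[0,0,0.8],[0,0,0.8],[0,0,0.8],[0,0,0.8],[0,0,0.6],[0,0,0.1],[0,0,0]],"rot":[[0,0,0],[0,0,0],[0,0,0],[0,0,0],[0,0,0],[0,0,0],[0,0,0],[0,0,0]],"fingers":[-1,-1,-1,-1,-1,-1,-1,-1]}' 40
python3 - <<'E'
from pl import *
st(); go(.3923,.0874,.075,.3577)
y=.3577;M=np.array([[np.cos(y),np.sin(y)],[-np.sin(y),np.cos(y)]]);o=np.array([.621,.2038])
s=manip.read_state(); print("cab",np.round(M@(s["position"][:2]-o),4))
w=vision.read_camera("wrist"); zoom(w,0,0,640,480,"w13")
E
```

```text
time_s: 46.8
position: [0.393, 0.0882, 0.0755]
orientation: [0.984, 0.179, -0.001, -0.001]
force: [-0.5, 0.2, 1.0]
gripper_width: 0.005
t 46.8 pos [0.393  0.0882 0.0755] a 0.3595 tilt [-0.0028  0.0013 -1.    ] F [-0.5  0.2  1. ] w 0.005
slide units [-0.024  0.012  0.011] norm 0.03 a now 0.3595
rot units [-0.022  0.022  0.018] slide after rot [-0.024  0.013  0.011]
cab [-0.254  -0.0285]
```

View pics/w13.png

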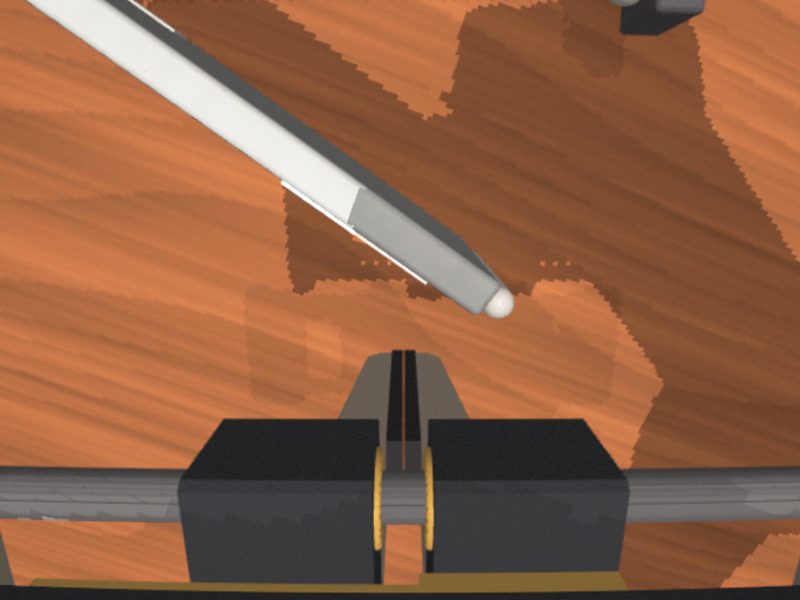

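```bash
python3 -m jog '{"slide":[[0.2,0,0],[0.2,0,0],[0.2,0,0],[0.2,0,0],[0.2,0,0],[0.2,0,0],[0.2,0,0],[0.2,0,0]],"rot":[[0,0,0],[0,0,0],[0,0,0],[0,0,0],[0,0,0],[0,0,0],[0,0,0],[0,0,0]],"fingers":[-1,-1,-1,-1,-1,-1,-1,-1]}' 40; python3 -m jog '{"slide":[[0.2,0,0],[0.2,0,0],[0.2,0,0],[0.2,0,0],[0,0,0]],"rot":[[0,0,0],[0,0,0],[0,0,0],[0,0,0],[0,0,0]],"fingers":[-1,-1,-1,-1,-1]}' 40
python3 - <<'E'
from pl import *
st()
y=.3577;M=np.array([[np.cos(y),np.sin(y)],[-np.sin(y),np.cos(y)]]);o=np.array([.621,.2038])
s=manip.read_state(); print("cab",np.round(M@(s["position"][:2]-o),4),"Fcab",M@s["force"][:2])
w=vision.read_camera("wrist"); zoom(w,0,0,640,480,"w14")
E
```

```text
time_s: 47.52
position: [0.4544, 0.1104, 0.0772]
orientation: [0.984, 0.178, 0.001, -0.0]
force: [-1.2, -0.9, 0.6]
gripper_width: 0.007
time_s: 47.93
position: [0.4856, 0.1223, 0.0775]
orientation: [0.984, 0.178, 0.002, -0.001]
force: [0.5, 0.0, -0.5]
gripper_width: 0.003
t 47.93 pos [0.4856 0.1223 0.0775] a 0.3588 tilt [ 0.0037  0.0019 -1.    ] F [ 0.5  0.  -0.5] w 0.003
cab [-0.1553 -0.0289] Fcab [ 0.48004191 -0.12889783]
```

View pics/w14.png

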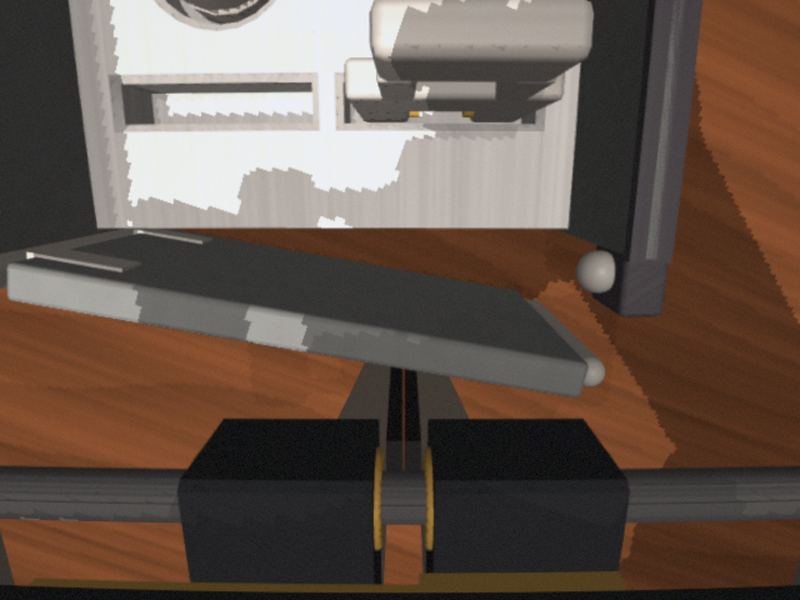

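```bash
python3 -m jog '{"slide":[[0.1,0,0],[0.1,0,0],[0.1,0,0],[0.1,0,0],[0.1,0,0],[0,0,0]],"rot":[[0,0,0],[0,0,0],[0,0,0],[0,0,0],[0,0,0],[0,0,0]],"fingers":[-1,-1,-1,-1,-1,-1]}' 40
cat > cc.py <<'E'
from pl import *
st()
y=.3577;M=np.array([[np.cos(y),np.sin(y)],[-np.sin(y),np.cos(y)]]);o=np.array([.621,.2038])
s=manip.read_state(); print("cab",np.round(M@(s["position"][:2]-o),4),"Fcab",M@s["force"][:2])
E
python3 cc.py
```

```text
time_s: 48.48
position: [0.5023, 0.1281, 0.0772]
orientation: [0.984, 0.178, 0.0, 0.0]
force: [-0.4, -1.7, 0.1]
gripper_width: 0.003
t 48.48 pos [0.5023 0.1281 0.0772] a 0.3584 tilt [ 5.e-04 -2.e-04 -1.e+00] F [-0.4 -1.7  0.1] w 0.003
cab [-0.1377 -0.0293] Fcab [-1.01613098 -1.47680562]
```

```bash
for i in 1; do python3 -m jog '{"slide":[[0.07,0,0],[0.07,0,0],[0.07,0,0],[0,0,0]],"rot":[[0,0,0],[0,0,0],[0,0,0],[0,0,0]],"fingers":[-1,-1,-1,-1]}' 40; done; python3 cc.py
python3 - <<'E'
from pl import *
w=vision.read_camera("wrist"); zoom(w,0,0,640,480,"w15")
E
```

```text
time_s: 48.82
position: [0.5104, 0.1312, 0.0773]
orientation: [0.984, 0.178, 0.001, -0.0]
force: [0.1, 0.1, -0.2]
gripper_width: 0.002
t 48.82 pos [0.5104 0.1312 0.0773] a 0.3586 tilt [ 2.e-03  5.e-04 -1.e+00] F [ 0.1  0.1 -0.2] w 0.002
cab [-0.129  -0.0293] Fcab [0.16068104 0.02969259]
```

View pics/w15.png

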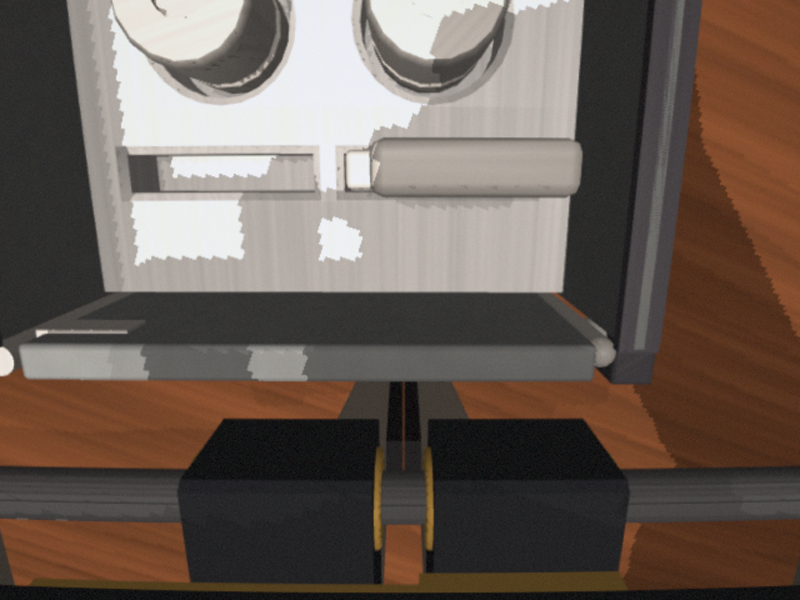

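```bash
python3 -m jog '{"slide":[[0.05,0,0],[0.05,0,0],[0,0,0]],"rot":[[0,0,0],[0,0,0],[0,0,0]],"fingers":[-1,-1,-1]}' 40; python3 cc.py
```

```text
time_s: 49.12
position: [0.5105, 0.1313, 0.0768]
orientation: [0.984, 0.178, -0.003, 0.001]
force: [-11.4, -5.0, 8.5]
gripper_width: 0.004
t 49.12 pos [0.5105 0.1313 0.0768] a 0.3586 tilt [-0.0057 -0.0033 -1.    ] F [-11.4  -5.    8.5] w 0.004
cab [-0.1289 -0.0292] Fcab [-12.38235608  -0.67759545]
```

```bash
python3 -m jog '{"slide":[[0.06,0,0],[0,0,0],[0,0,0]],"rot":[[0,0,0],[0,0,0],[0,0,0]],"fingers":[-1,-1,-1]}' 40; python3 cc.py
```

```text
time_s: 49.37
position: [0.5104, 0.1313, 0.0765]
orientation: [0.984, 0.178, -0.005, 0.002]
force: [-15.6, -6.9, 13.7]
gripper_width: 0.004
t 49.37 pos [0.5104 0.1313 0.0765] a 0.3586 tilt [-0.0099 -0.0055 -0.9999] F [-15.6  -6.9  13.7] w 0.004
cab [-0.129  -0.0292] Fcab [-17.05222363  -0.97966208]
```

Firm stop. Back off, rise and inspect.

```bash
python3 -m jog '{"slide":[[-0.2,0,0],[-0.4,0,0],[-0.6,0,0],[-0.5,0,-0.3],[0,0,-0.9],[0,0,-0.9],[0,0,-0.9],[0,0,-0.9]],"rot":[[0,0,0],[0,0,0],[0,0,0],[0,0,0],[0,0,0],[0,0,0],[0,0,0],[0,0,0]],"fingers":[-1,-1,-1,-1,-1,-1,-1,-1]}' 40; python3 -m jog '{"slide":[[0,0,-0.5],[0,0,0],[0,0,0]],"rot":[[0,0,0],[0,0,0],[0,0,0]],"fingers":[-1,-1,-1]}'
python3 - <<'E'
from pl import *
st()
w=vision.read_camera("wrist"); zoom(w,0,0,640,480,"w16")
s=vision.read_camera("side"); zoom(s,240,150,380,280,"s16")
s=vision.read_camera("scene"); zoom(s,150,130,410,355,"c16")
E
```

```text
time_s: 50.03
position: [0.4528, 0.1104, 0.2354]
orientation: [0.984, 0.179, 0.002, -0.001]
force: [0.9, -0.6, -0.2]
gripper_width: 0.003
time_s: 50.28
position: [0.4534, 0.1101, 0.2545]
orientation: [0.984, 0.178, 0.003, -0.0]
force: [-0.4, 0.0, -1.0]
gripper_width: 0.002
t 50.28 pos [0.4534 0.1101 0.2545] a 0.3588 tilt [ 0.0064  0.0012 -1.    ] F [-0.4  0.  -1. ] w 0.002
```

View pics/w16.png

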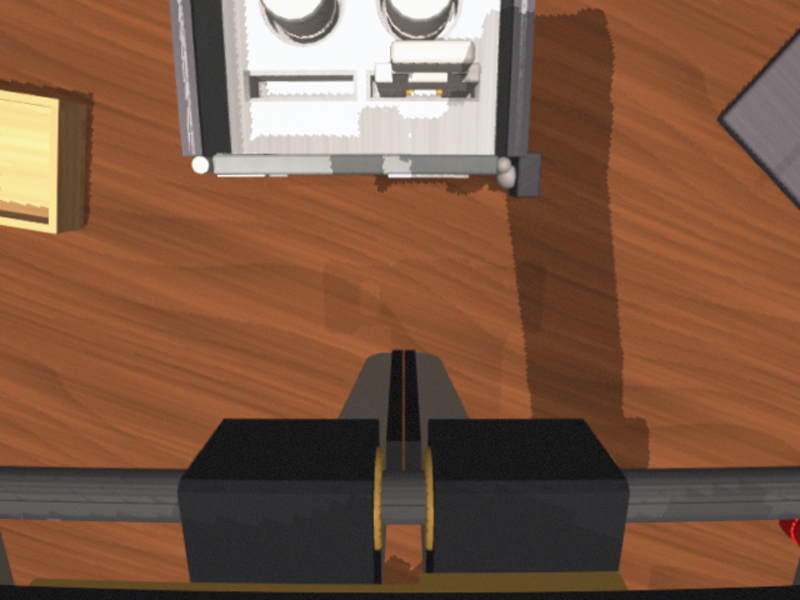

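View pics/s16.png

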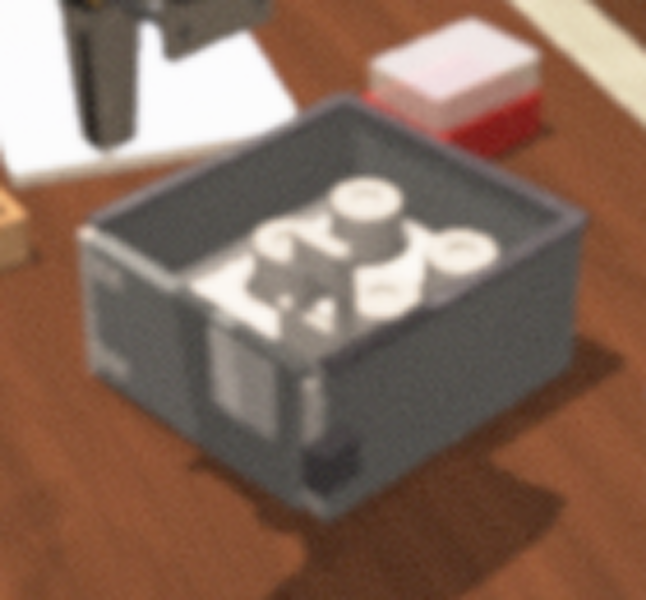

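View pics/c16.png

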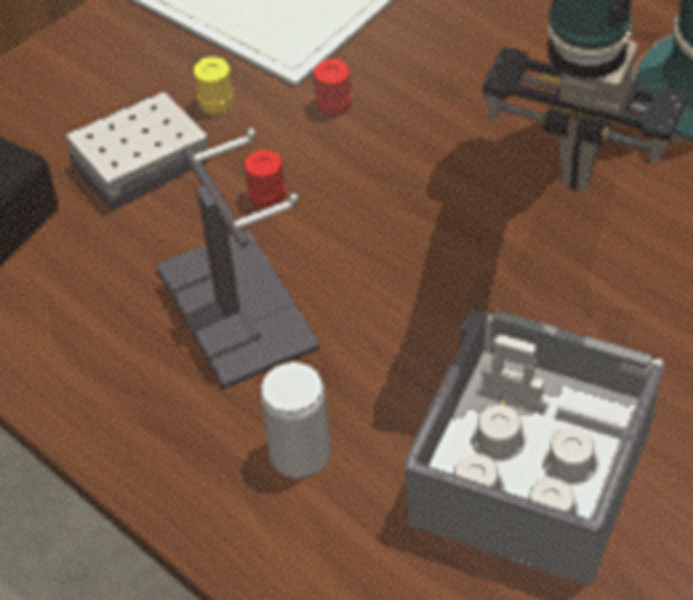

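```bash
python3 -c "
from bench import finish_job
print(finish_job())"
```

```text
the job is handed in; nothing more can be done
None
```

The job is handed in. All four silver setting masters are upright in the four bores, the one snap gauge that was there is legs down in the right-hand slot, and the door was pushed shut last. One master was knocked aside during the run; I found it again and put it away with the others.

**Masters and snap gauge:** The arm's height at release showed each one fully home. The load on the wrist also dropped off as the snap gauge touched bottom. After I released it, the pictures showed all of them upright.

**Door:** It met a firm stop at about 17 N. With the arm withdrawn, the last pictures showed it staying shut, in line with the front and with its ball engaged in the catch. I judged this from the pictures and the contact force only, as there was no direct reading of the door angle.

**Bystanders and look-alikes:** The can, wooden box, sine plate, and the red and yellow look-alikes were not touched. Nothing fell, the wrist force stayed far below its limit at every reading, and the run took about 50 s. None of the final checks failed or disagreed.

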